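# Hang the tool tote on the spring balance and slide it home

### The job

Weigh the loaded plywood tote: lift it by its handle, bring the handle slot over the red-tipped end of the spring balance's arm, and lower it gently until the arm carries its whole weight before letting go, neither dropping it on the arm nor forcing the arm down to the end of its travel. Then, with the tote hanging free, push its handle along the arm under the balance's head until it drops into the weighing notch at the back stop, and leave it hanging there at rest. Leave the other things on the bench where they are.

Things in the scene. Friction and masses are not known exactly. Their poses are not given: they have to be found in the camera images.
- balance: Grey spring balance fixed to the bench; place and yaw vary. Origin: on the bench straight below the weighing notch; x points from the arm's open red end to the post, z up. Base plate 140 x 130 x 12 mm (x -40 to +100). Post 40 x 52 mm, 342 mm tall, front face at x = +58. A rubber pad on the post (face at x = +45, heights 30 to 126 mm) stops a seated tote's sway.
- head_edge (a point): Middle of the lower front edge of the balance's fixed head box, 258 mm above the bench, 16 mm beyond the notch centre, toward the post. The head is 70 mm wide, 75 mm high and reaches back from here to the post, so no gripper can come down astride the notch: a load hung farther out is pushed in from the open side, best with the fingers leaning, tips toward the post.
- seat (a point): Centre of the notch floor on the arm; sinks with the arm (205 mm above the bench unloaded). Axes as the balance's. The arm is a steel bar along x, 14 mm wide, underside 12 mm below this point. Notch: x -12 to +10, where a back stop 15 mm high stands (the handle is 12 mm thick). From x = -16 out to -92 runs the run-in, 3 mm higher than the notch, with a short ramp between.
- lip (a point): Top of the arm's upturned open end (red, round, 14 mm wide): 99 mm outward of the notch, 19 mm above the notch floor, 16 mm above the run-in. The lip spans x -106 to -92 from the seat and 12 mm below to 19 mm above seat level.
- weigh_arm (a joint): How far the arm has sunk, m: 0 unloaded, 0.045 at the bottom of its travel. A spring: it starts to sink at about 0.15 N, then 4 mm per newton (250 N/m), lightly damped, so a load let go too early, or while pushed down too low, bounces.
- tote: Plywood tool tote loaded with fixed metal bars, 350 to 700 g in all (unknown beforehand), load centred. Origin: centre of its underside. Tray 92 mm (x) x 150 mm (y), 68 mm high. An upright board 12 mm thick along x, centred at x = 0, carries the handle; its faces +x and -x are alike and either may face the balance. Not read while held.
- grip_top (a point): Middle of the top of the tote's grip bar, 190 mm above its underside. The bar is 12 mm thick (x), 124 mm long (y) and 45 mm high; pinch it across its thickness from above.
- slot_edge (a point): Middle of the upper edge of the tote's handle slot (underside of the grip bar), which rests on the arm: 145 mm above the tote's underside. The slot goes through along x, is 74 mm wide (y -37 to +37) and 52 mm high, downward from here. Axes as the tote's.
- charger: Black battery charger, 121 x 85 x 58 mm, a bystander; origin: centre of its underside.
- glue_bottle: White glue bottle, 62 mm across, 175 mm tall, upright, a bystander; origin: centre of its underside.
- tape_roll: Roll of masking tape lying flat, 90 mm across, 25 mm high, a bystander; origin: centre of its underside.

How it is judged:
On the way:
1. the tote hangs by its slot on the run-in of the arm, outside the notch, let go by the fingers, the arm no longer sinking (contact force between tote and balance above 2 N and contact force between the fingers and tote below 0.1 N and z of slot_edge in the frame of seat between -0.006 and 0.01 m and y of slot_edge in the frame of seat between -0.025 and 0.025 m and x of slot_edge in the frame of seat below -0.014 m and velocity of joint weigh_arm below 0.05 m/s), for 0.2 s.
At the end, for the whole second after the job is handed in: The tote hangs from the arm alone, released: the middle of its slot's upper edge lies within 10 mm of the middle of the notch along the arm, within 25 mm across it, and -6 to +10 mm above the notch floor; the tote leans less than 0.2 rad and is at rest (under 30 mm/s and 0.3 rad/s) (contact force between tote and balance above 2 N and contact force between the fingers and tote below 0.1 N and z of slot_edge in the frame of seat between -0.006 and 0.01 m and y of slot_edge in the frame of seat between -0.025 and 0.025 m and x of slot_edge in the frame of seat between -0.01 and 0.01 m and angle between tote's own z axis and vertical below 0.2 rad and linear speed of tote below 0.03 m/s and angular speed of tote below 0.3 rad/s); the robot touches nothing.
It fails at once if the arm is jolted (moves faster than 0.2 m/s either way): the load was dropped on it, or let go before it was carried or while pushed too low (velocity of joint weigh_arm above 0.2 m/s or velocity of joint weigh_arm below -0.2 m/s).
It fails at once if the arm is forced down to the end of its travel (value of joint weigh_arm above 0.043 m).
It fails at once if the charger, the glue bottle or the tape roll is moved by more than 40 mm (distance of any of charger, glue_bottle, tape_roll from where it was at the start of the episode above 0.04 m).
It also fails if it takes over 72 s, if anything falls off the work surface, if the arm or the gripper's body presses on something with over 40 N, if the wrist force passes 120 N, or if a joint passes its speed limit or range.

### The arm

A 7-joint arm with a two-finger parallel gripper is mounted at the origin on a cart in front of the work surface, level with it; the furniture and walls round the work are solid. World frame = base frame: x ahead of the robot, y to its left, z up, the work surface at z = 0. Lengths are in m, angles in rad, forces in N, time in s.
With the tool pointing down it reaches from about 0.4 to 0.85 m from the base axis. Payload 4.5 kg.
Tool frame: the origin (TCP) lies midway between the tips of the shut fingers; the grasp point (between the pads) lies 19 mm behind it; y points along the fingers, z is the direction in which the jaws open and shut, and the axes are right-handed (so a half turn about y gives the same grasp; the last joint's range is limited). The gripper opens to 85 mm and grips with 20 to 120 N. Pads are 22 mm wide; open, the fingers measure 114 mm over their backs; the gripper's body (76 mm by 85 mm) begins 54 mm behind the grasp point. The pads swing forward as they close: fully open they stand 13 mm farther back than shut.
Start: joints at [-1.144, 0.689, -0.195, 1.565, 0.157, 0.902, -0.215], TCP at [0.239, 0.577, 0.231] pointing down, gripper open.
Joint ranges: [-3.01, 3.01], [-0.46, 2.08], [-1.47, 1.51], [0.13, 2.56], [-1, 4.14], [0.04, 2.09], [-2.66, 2.66]. Speed limits (rad/s): [2.57, 2.57, 3.14, 3.14, 3.14, 3.14, 3.14].

### API

Orientations are given as a unit quaternion [x, y, z, w].
In Python, from bench import monitor, vision, ticket gives the robot as it stands.
- The arm moves only by the tool move_arm, never from a script. Its argument "deltas" is a list that holds one entry, the list of rows, each a list of 5 numbers: the shift along the tool's x, y, z in cm, then the turn about the tool's y in degrees, then the finger opening in cm, from 0 to 8.54. In form: [[[dx, dy, dz, turn, claw], ...]]. A call has 1 to 20 rows; each row is the pose to reach, as a shift and turn from the pose commanded when the call began, along the tool's axes at that moment; what a row does not reach only later rows make up. A row lasts 1/12 s, in which the tool goes at most 41.7 mm and 7.16 degrees, less where a joint would pass 70% of its speed; a pose out of reach is approached as far as the arm can. A call with a gripper value outside its range is refused whole. The fingers move at their own pace and stop on an object; "newtons" is the grip in N (left out, the last holds). Time passes only in rows, so rows that repeat a pose let the fingers close. It gives the time, the measured TCP pose, the force and the opening at its end, in the units of the state.
- monitor.get_state(): the state, without advancing time (a new reading comes with each control period).
- vision.read_camera(name): name is "scene" or "top" or "wrist"; returns (picture, depth): 400x640x3 uint8, blue, green, red; 400x640 float32, m along the optical axis (not along the pixel's ray), 0 where there is no reading.
- vision.camera_model(name): a dict with "fov_y" (degrees; the focal length in pixels is half the picture's height over the tangent of half this angle, whatever the lens; pixels are square), "cx", "cy" (the principal point, pixels), "dist" ([k1, k2, p1, p2, k3] as OpenCV has them; the pictures are not rectified), "camera_from_world" (4x4, takes a point from world to camera coordinates). Camera axes: x right, y down, z forward; pixel columns grow to the right and rows downward; lengths in m; the calibration is good to about 2 mm. A picture is of the moment at which its call begins: read the wrist's pose just before it. camera_model takes no time and is no camera call; for the wrist camera it gives the pose at the moment of the call.
- ticket.close_job(): hands the job in, once; it reports no verdict.
The state is a dict: "t": time; "q": joint angles; "joint_velocities": joint speeds; "joint_torque": joint torques, N m; "eef_pos": TCP position; "eef_rot": TCP orientation; "ft_force": force on the tool from outside, world axes, zero at the start; "ft_torque": the same for the moment, N m; "finger_gap": finger opening in m.
Only numpy, scipy, OpenCV 4.12 (cv2) and the standard library are available. Lean on these libraries where they do the work, as an engineer would, in place of code of your own. Each camera call takes 0.05 s, during which the arm holds its last target.

## Working session

There is one attempt and no reset: what is moved stays moved. The work goes in short steps, Python scripts to look and compute and a tool call to move; the robot and the scene stay as the last step left them, time stands still between calls to the robot, and variables do not carry over. Pictures are saved under pics/ and viewed, and the job is handed in when it is done.

Besides the shell and the picture viewer there is one more tool, called after ">>>" in YAML: its name, and indented under it one key for each argument. move_arm: Moves the arm, as the interface text tells. Its arguments: {"type":"object","properties":{"deltas":{"type":"array","items":{"type":"array","items":{"type":"array","items":{"type":"number"}}}},"newtons":{"type":"number"}},"required":["deltas"]}

```bash
mkdir -p pics; ls
cat > h.py <<'E'
import numpy as np, cv2
from bench import monitor, vision, ticket
def K(m):
    f=200/np.tan(np.radians(m["fov_y"])/2)
    return np.array([[f,0,m["cx"]],[0,f,m["cy"]],[0,0,1]])
def ray(m,uv):
    p=cv2.undistortPoints(np.array(uv,float).reshape(-1,1,2),K(m),np.array(m["dist"],float)).reshape(-1,2)
    T=np.linalg.inv(np.array(m["camera_from_world"]))
    d=np.c_[p,np.ones(len(p))]@T[:3,:3].T
    return T[:3,3],d   # d scaled to unit depth
def onplane(m,uv,z):
    o,d=ray(m,uv); s=(z-o[2])/d[:,2]; return o+d*s[:,None]
def bydepth(m,uv,dep):
    o,d=ray(m,uv); return o+d*np.asarray(dep).reshape(-1,1)
def proj(m,P):
    T=np.array(m["camera_from_world"]); 
    r,_=cv2.Rodrigues(T[:3,:3]); return cv2.projectPoints(np.array(P,float).reshape(-1,1,3),r,T[:3,3],K(m),np.array(m["dist"],float))[0].reshape(-1,2)
def cloud(m,dep):
    v,u=np.mgrid[0:400,0:640]; 
    return bydepth(m,np.c_[u.ravel(),v.ravel()],dep.ravel()).reshape(400,640,3)
E
python3 - <<'E'
from h import *
for n in ["scene","top","wrist"]:
    m=vision.camera_model(n)
    im,d=vision.read_camera(n); cv2.imwrite(f"pics/{n}0.png",im); np.savez(f"{n}0.npz",im=im,d=d,**{k:np.array(v) for k,v in m.items()})
    print(n,m["fov_y"],m["dist"],np.linalg.inv(np.array(m["camera_from_world"]))[:3,3],(d>0).mean())
print(monitor.get_state())
E
```

```text
pics
scene 44.094058617473635 [0.03237165 0.         0.         0.         0.        ] [-0.06878685 -0.8673321   0.91104606] 0.99594921875
top 47.73098159360565 [-0.04490752  0.          0.          0.          0.        ] [0.4264506  0.00180562 1.34301503] 0.99586328125
wrist 69.25818904517523 [-0.03615191  0.          0.          0.          0.        ] [0.16343452 0.6078886  0.3724676 ] 0.9960390625
{'t': 0.15, 'q': array([-1.14419785,  0.68980435, -0.19453146,  1.56611952,  0.15727503,
        0.90247918, -0.21506623]), 'joint_velocities': array([ 0.00091194, -0.00188246, -0.00301652, -0.00220988,  0.00041077,
       -0.00142002, -0.00147024]), 'joint_torque': array([-1.06338695e-03, -5.39939225e+01, -1.26771268e+00, -1.58721900e+01,
        9.41096776e-03,  6.49884969e-03,  3.06077629e-05]), 'eef_pos': array([0.23906836, 0.57692865, 0.23065639]), 'eef_rot': array([ 0.69401735, -0.13802389,  0.13788294, -0.69302064]), 'ft_force': array([ 0.71506916, -0.11828559,  0.52975254]), 'ft_torque': array([-0.00860318, -0.00204575, -0.00231437]), 'finger_gap': 0.08525254770364735}
```

View pics/scene0.png

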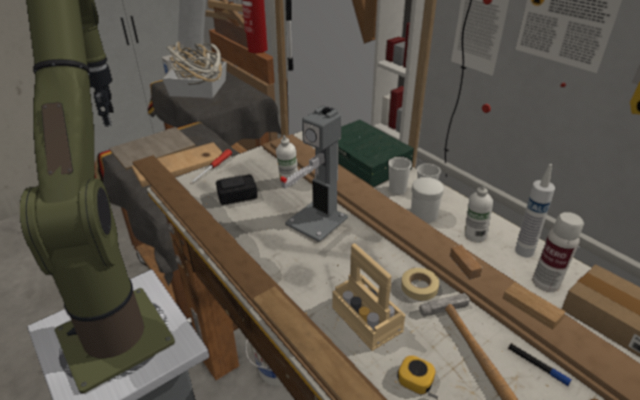

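View pics/top0.png

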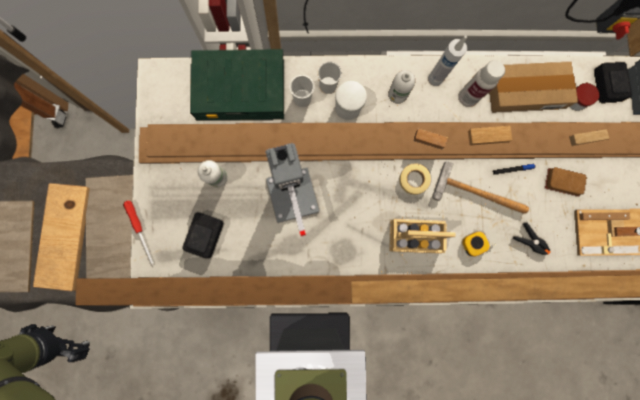

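```bash
cat > meas.py <<'E'
from h import *
def load(f):
    z=np.load(f); m={k:z[k] for k in z.files}; m["fov_y"]=float(m["fov_y"]); return m,z["im"],z["d"]
if __name__=="__main__":
  for n in ["top","scene"]:
    m,im,d=load(f"{n}0.npz"); C=cloud(m,d)
    hsv=cv2.cvtColor(im,cv2.COLOR_BGR2HSV)
    X,Y,Z=C[...,0],C[...,1],C[...,2]
    # red lip
    red=((hsv[...,0]<8)|(hsv[...,0]>172))&(hsv[...,1]>150)&(hsv[...,2]>90)&(Z>0.15)&(Z<.3)&(X>.2)&(X<.8)
    print(n,"red",red.sum(),C[red].mean(0) if red.any() else 0, np.argwhere(red)[:, ::-1].mean(0) if red.any() else 0)
    # tote bar
    bar=(Z>0.178)&(Z<.205)&(X>.2)&(X<.7)&(Y<-0.1)&(Y>-.6)
    P=C[bar]; print("bar",len(P),np.median(P[:,2]) )
    r=cv2.minAreaRect(P[:,:2].astype(np.float32)*1000); print(r, np.argwhere(bar)[:,::-1].mean(0))
    # head top
    hd=(Z>0.318)&(Z<.35)&(X>.2)&(X<.9)&(abs(Y)<.4); P=C[hd]
    print("head",len(P),np.median(P[:,2]) if len(P) else 0, cv2.minAreaRect(P[:,:2].astype(np.float32)*1000))
    for nm,lo,hi in [("tray",.055,.08)]:
        t=(Z>lo)&(Z<hi)&(X>.25)&(X<.6)&(Y<-.12)&(Y>-.5); P=C[t]; print(nm,len(P),cv2.minAreaRect(P[:,:2].astype(np.float32)*1000))
    big=im[100:300,150:480] if n=="top" else im[90:350,170:480]
    cv2.imwrite(f"pics/{n}_zoom.png",cv2.resize(big,None,fx=2.3,fy=2.3,interpolation=cv2.INTER_CUBIC))
E
python3 meas.py
```

```text
top red 20 [0.48428599 0.01541889 0.22337507] [302.15 232.75]
bar 239 0.18966148862013488
((481.20733642578125, -315.13427734375), (124.40396881103516, 12.331815719604492), 86.6797866821289) [431.14225941 233.0041841 ]
head 1147 0.333643128303011 ((636.0967407226562, 54.511077880859375), (87.97490692138672, 70.05419921875), 14.289917945861816)
tray 864 ((480.6358337402344, -315.22332763671875), (152.64999389648438, 92.02517700195312), 87.37179565429688)
scene red 20 [0.48221475 0.01346202 0.22112478] [282.9 178.9]
bar 362 0.18771291673975454
((479.08062744140625, -317.2781066894531), (121.76606750488281, 15.056859970092773), 87.04425811767578) [370.69889503 262.5718232 ]
head 641 0.33372001449605726 ((635.4329833984375, 52.596473693847656), (89.34402465820312, 71.1842041015625), 14.582633972167969)
tray 1353 ((478.8389892578125, -314.76434326171875), (154.0904998779297, 94.60285186767578), 87.31380462646484)
```

```bash
cat >> h.py <<'E'
from scipy.spatial.transform import Rotation as R
def pose():
    s=monitor.get_state(); return s, np.array(s["eef_pos"]), R.from_quat(s["eef_rot"]).as_matrix()
def delta(target,zyaw=None):
    "row toward world TCP target, with tool z axis at given world yaw (deg, mod 180)"
    s,p,M=pose(); d=M.T@(np.array(target)-p)*100
    cur=np.degrees(np.arctan2(M[1,2],M[0,2])); t=0
    if zyaw is not None:
        a=(zyaw-cur+90)%180-90   # world yaw change; tool y is down -> turn = -a
        t=-a
    return d.round(2), round(t,2), cur
E
python3 - <<'E'
from h import *
s,p,M=pose(); print(M.round(3))
print(delta([.25,.57,.42],-3)); print(delta([.47,0.2,.42],-3)); print(delta([.481,-.315,.42],-3))
from meas import load
m,im,d=load("top0.npz"); C=cloud(m,d)
for u,v in [(320,290),(450,290),(320,142),(450,138),(350,200),(205,235),(208,172),(412,180)]: print(u,v,C[v,u].round(3))
E
```

```text
[[ 0.924 -0.     0.383]
 [-0.383 -0.001  0.924]
 [ 0.    -1.    -0.001]]
(array([  1.28, -18.93,  -0.25]), np.float64(70.5), np.float64(67.49937553220465))
(array([ 35.76, -18.89, -26.01]), np.float64(70.5), np.float64(67.49937553220465))
(array([ 56.49, -18.83, -73.17]), np.float64(70.5), np.float64(67.49937553220465))
320 290 [ 0.33  -0.031  0.031]
450 290 [ 0.324 -0.405  0.033]
320 142 [ 0.761 -0.038  0.037]
450 138 [ 0.769 -0.425  0.038]
350 200 [ 0.592 -0.126  0.003]
205 235 [0.49  0.294 0.057]
208 172 [0.652 0.265 0.159]
412 180 [ 0.651 -0.316 -0.003]
```

View pics/scene_zoom.png

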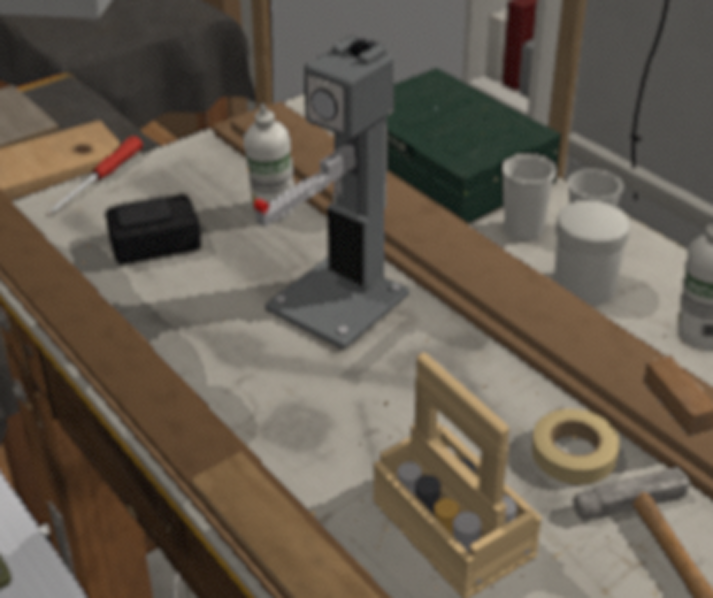

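View pics/top_zoom.png

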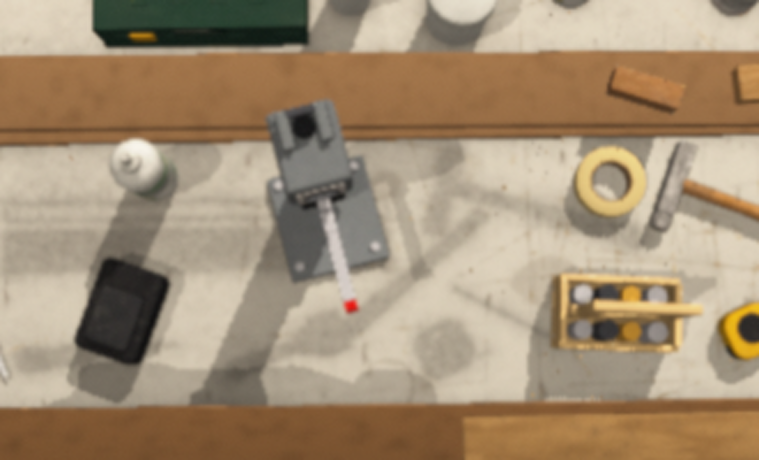

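>>> move_arm:
  deltas:
    - [[0, -10, 0, 0, 8], [0, -19, 0, 0, 8], [0, -19, 0, 0, 8], [0, -19, 0, 0, 8], [0, -19, 0, 0, 8], [4, -19, -3, 7, 8], [7, -19, -6, 14, 8], [11, -19, -9, 21, 8], [14, -19, -11, 28, 8], [18, -19, -13, 35, 8], [22, -19, -16, 42, 8], [25, -19, -18, 49, 8], [29, -19, -21, 56, 8], [33, -19, -24, 63, 8], [36, -19, -26, 70.5, 8], [36, -19, -26, 70.5, 8], [36, -19, -26, 70.5, 8]]

```text
t: 1.57
eef_pos: [0.4756, 0.1917, 0.4213]
eef_rot: [0.484, -0.514, 0.518, -0.483]
ft_force: [-0.6, 0.5, 0.2]
finger_gap: 0.0801
```

Run:
```python
from h import *
s,p,M=pose(); print(p,s["q"].round(2)); print(M.round(3))
print(delta([.46,-.05,.42],-3)); print(delta([.480,-.315,.26],-3))
```

```text
[0.47555317 0.19172376 0.42132004] [-0.6   0.34  0.18  1.6  -0.06  1.2  -0.47]
[[-0.065  0.002  0.998]
 [-0.998 -0.005 -0.065]
 [ 0.005 -1.     0.003]]
(array([2.422e+01, 2.400e-01, 2.000e-02]), np.float64(-0.72), np.float64(-3.719532626243138))
(array([50.46, 16.37,  3.69]), np.float64(-0.72), np.float64(-3.719532626243138))
```

>>> move_arm:
  deltas:
    - [[4, 0, 0, 0, 6], [8, 0, 0, 0, 6], [12, 0, 1, 0, 6], [16, 0, 1, 0, 6], [20, 0, 1, 0, 6], [24, 0, 2, 0, 6], [28, 0, 2, 0, 6], [32, 0, 2, 0, 6], [36, 2, 2.5, 0, 6], [40, 5, 3, 0, 6], [44, 8, 3, 0, 6], [48, 11, 3.5, -0.7, 6], [50.5, 14, 3.7, -0.7, 6], [50.5, 16.4, 3.7, -0.7, 6], [50.5, 16.4, 3.7, -0.7, 6], [50.5, 16.4, 3.7, -0.7, 6]]

```text
t: 2.9
eef_pos: [0.4811, -0.3065, 0.2548]
eef_rot: [-0.49, 0.512, -0.508, 0.489]
ft_force: [-0.0, 0.5, 0.5]
finger_gap: 0.0601
```

Run:
```python
from h import *
s,p,M=pose(); print(p,s["ft_force"])
m=vision.camera_model("wrist"); im,d=vision.read_camera("wrist"); cv2.imwrite("pics/w1.png",im)
C=cloud(m,d); X,Y,Z=C[...,0],C[...,1],C[...,2]
bar=(Z>0.18)&(Z<.2)&(X>.4)&(X<.56)&(Y<-0.2)&(Y>-.42)
P=C[bar]; print(len(P),np.median(P[:,2]),cv2.minAreaRect(P[:,:2].astype(np.float32)*1000))
m=vision.camera_model("top"); im,d=vision.read_camera("top"); cv2.imwrite("pics/t1.png",im)
print(delta([.4805,-.3152,.161],-3))
```

```text
[ 0.48112024 -0.30646056  0.25476745] [-0.02512427  0.53056461  0.54125291]
2253 0.1889177051773436 ((479.85235595703125, -314.91748046875), (124.30789947509766, 12.040508270263672), 86.84973907470703)
(array([ 0.96,  9.72, -0.31]), np.float64(0.79), np.float64(-2.214536387726887))
```

View pics/w1.png

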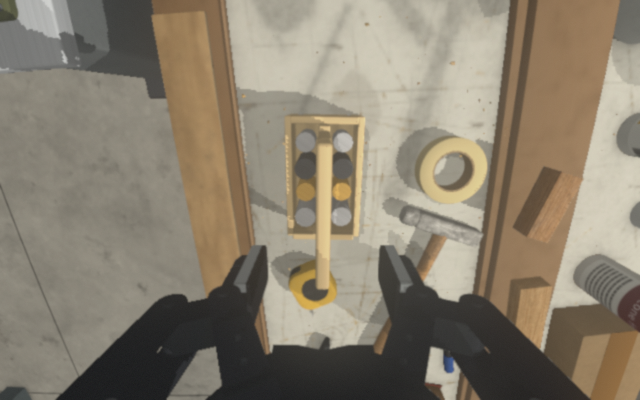

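>>> move_arm:
  deltas:
    - [[0, 2, 0, 0, 5], [0, 2, 0, 0, 5], [0, 2, 0, 0, 5]]

```text
t: 3.25
eef_pos: [0.4836, -0.3054, 0.2386]
eef_rot: [0.49, -0.509, 0.51, -0.491]
ft_force: [0.5, -0.7, 0.8]
finger_gap: 0.0502
```

Run:
```python
from h import *
s,p,M=pose(); print(p,s["joint_velocities"].round(2)); print(M.round(4))
print(delta([.480,-.315,.160],-3))
```

```text
[ 0.48361897 -0.30540029  0.2385558 ] [ 0.   -0.01  0.01 -0.02  0.   -0.   -0.  ]
[[-3.790e-02  1.300e-03  9.993e-01]
 [-9.993e-01  5.000e-04 -3.790e-02]
 [-5.000e-04 -1.000e+00  1.200e-03]]
(array([ 0.98,  7.85, -0.34]), np.float64(0.83), np.float64(-2.1726809020000455))
```

>>> move_arm:
  deltas:
    - [[1, 1, -0.35, 0.8, 5], [1, 3, -0.35, 0.8, 5], [1, 6, -0.35, 0.8, 5], [1, 8.4, -0.35, 0.8, 5], [1, 8.4, -0.35, 0.8, 5], [1, 8.4, -0.35, 0.8, 5]]

```text
t: 3.75
eef_pos: [0.4785, -0.317, 0.1532]
eef_rot: [-0.486, 0.514, -0.513, 0.486]
ft_force: [0.4, -0.4, 0.2]
finger_gap: 0.0499
```

Run:
```python
from h import *
s,p,M=pose(); print(delta([.480,-.315,.154],-3),p)
im,d=vision.read_camera("wrist"); cv2.imwrite("pics/w2.png",im)
```

```text
(array([-0.21, -0.08,  0.14]), np.float64(-0.14), np.float64(-3.1380228932092042)) [ 0.47847261 -0.31697075  0.15324212]
```

View pics/w2.png

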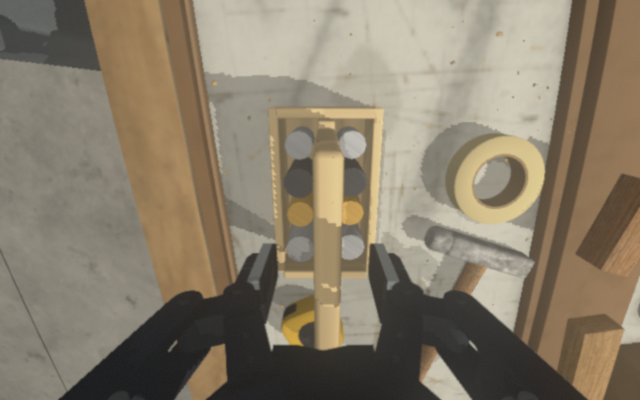

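>>> move_arm:
  deltas:
    - [[0, 0, 0.15, 0, 3], [0, 0, 0.15, 0, 1], [0, 0, 0.15, 0, 0.5], [0, 0, 0.15, 0, 0.5], [0, 0, 0.15, 0, 0.5], [0, 0, 0.15, 0, 0.5], [0, -2, 0.15, 0, 0.5], [0, -4, 0.15, 0, 0.5], [0, -4, 0.15, 0, 0.5], [0, -4, 0.15, 0, 0.5], [0, -4, 0.15, 0, 0.5]]
  newtons: 70

```text
t: 4.72
eef_pos: [0.4797, -0.316, 0.1922]
eef_rot: [-0.486, 0.514, -0.513, 0.486]
ft_force: [-0.9, 1.2, -3.7]
finger_gap: 0.0113
```

Run:
```python
from h import *
s,p,M=pose(); print(p,s["finger_gap"],s["ft_force"],s["ft_torque"]); print(M.round(3))
m=vision.camera_model("wrist"); im,d=vision.read_camera("wrist"); cv2.imwrite("pics/w3.png",im)
C=cloud(m,d); X,Y,Z=C[...,0],C[...,1],C[...,2]
for lo,hi in [(p[2]+.02,p[2]+.05),(p[2]-.1,p[2]-.07)]:
    bar=(Z>lo)&(Z<hi)&(X>.4)&(X<.56)&(Y<-0.2)&(Y>-.42); P=C[bar]; print(len(P),np.median(P,axis=0),cv2.minAreaRect(P[:,:2].astype(np.float32)*1000))
```

```text
[ 0.47970942 -0.31598303  0.19221157] 0.0113426490696393 [-0.91698764  1.17437723 -3.74599895] [0.00998466 0.02882128 0.06566614]
[[-0.054 -0.002  0.999]
 [-0.999  0.001 -0.054]
 [-0.001 -1.    -0.002]]
9104 [ 0.48035433 -0.30436606  0.22693074] ((473.53216552734375, -304.1359558105469), (76.73737335205078, 84.22877502441406), 31.259668350219727)
7713 [ 0.46534237 -0.29804598  0.09570811] ((478.79180908203125, -313.3165283203125), (149.33009338378906, 92.61106872558594), 86.92938232421875)
```

View pics/w3.png

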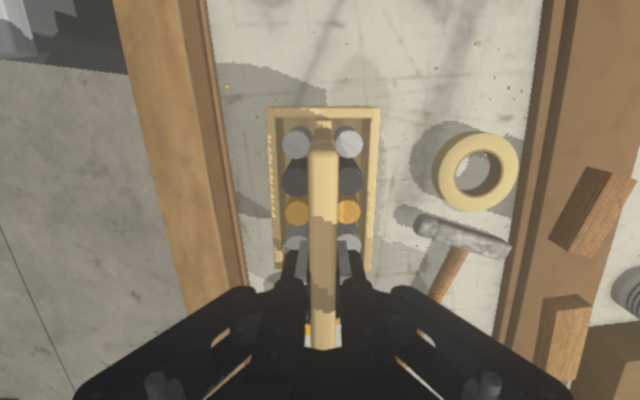

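```bash
cat >> h.py <<'E'
N=np.array([.5785,.0397]); BY=14.4
U=np.array([np.cos(np.radians(BY)),np.sin(np.radians(BY))]); V=np.array([-U[1],U[0]])
def bal(x,y,z): return np.r_[N+x*U+y*V,z]
def tobal(P): P=np.atleast_2d(P); q=P[:,:2]-N; return np.c_[q@U,q@V,P[:,2]]
E
python3 - <<'E'
from h import *
print(delta(bal(-.16,0,.2427),14.4), bal(-.16,0,.2427))
E
```

```text
(array([-31.24,  -5.01,  -7.3 ]), np.float64(-17.49), np.float64(-3.0932716461079734)) [ 4.23526694e-01 -9.03819464e-05  2.42700000e-01]
```

>>> move_arm:
  deltas:
    - [[-0.5, -2, 0, 0, 0.5], [-1.5, -4, -0.3, 0, 0.5], [-3, -5, -0.7, -1, 0.5], [-5, -5, -1.2, -2, 0.5], [-7.5, -5, -1.8, -4, 0.5], [-10, -5, -2.4, -6, 0.5], [-12.5, -5, -3, -8, 0.5], [-15, -5, -3.5, -10, 0.5], [-17.5, -5, -4.1, -12, 0.5], [-20, -5, -4.7, -14, 0.5], [-22.5, -5, -5.3, -16, 0.5], [-25, -5, -5.9, -17, 0.5], [-27, -5, -6.4, -17.5, 0.5], [-29, -5, -6.8, -17.5, 0.5], [-30, -5, -7.1, -17.5, 0.5], [-31, -5, -7.3, -17.5, 0.5], [-31, -5, -7.3, -17.5, 0.5], [-31, -5, -7.3, -17.5, 0.5]]

```text
t: 6.27
eef_pos: [0.4238, -0.0031, 0.2427]
eef_rot: [0.559, -0.433, 0.433, -0.559]
ft_force: [0.1, 0.2, -4.4]
finger_gap: 0.0115
```

```bash
cat > look.py <<'E'
from h import *
import sys
k=sys.argv[1]
s,p,M=pose(); print(p.round(4),s["finger_gap"],s["ft_force"].round(2),"yaw",np.degrees(np.arctan2(M[1,2],M[0,2])).round(2),"bal",tobal(p).round(4))
for n in ["scene","top","wrist"]:
    m=vision.camera_model(n); im,d=vision.read_camera(n)
    np.savez(f"{n}_{k}.npz",im=im,d=d,**{a:np.array(v) for a,v in m.items()})
    cv2.imwrite(f"pics/{n}_{k}.png",im)
    if n=="scene": cv2.imwrite(f"pics/sz_{k}.png",cv2.resize(im[80:280,180:400],None,fx=3,fy=3,interpolation=cv2.INTER_CUBIC))
E
python3 look.py a
```

```text
[ 0.4238 -0.0031  0.2427] 0.011503164436936837 [ 0.13  0.24 -4.42] yaw 14.47 bal [[-0.1605 -0.003   0.2427]]
```

View pics/sz_a.png

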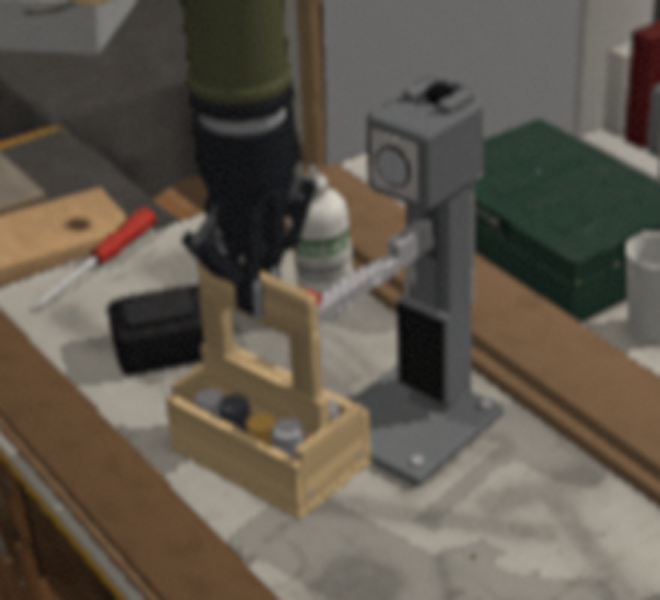

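View pics/wrist_a.png

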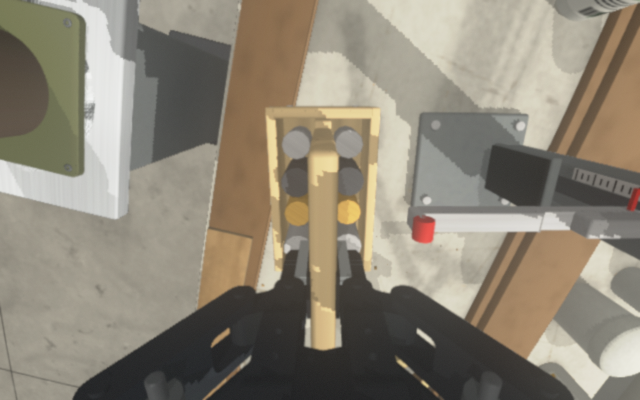

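Run:
```python
from h import *; from meas import load
for n in ["scene","wrist","top"]:
    m,im,d=load(f"{n}_a.npz"); C=cloud(m,d); hsv=cv2.cvtColor(im,cv2.COLOR_BGR2HSV)
    B=tobal(C.reshape(-1,3)).reshape(400,640,3)
    red=((hsv[...,0]<8)|(hsv[...,0]>172))&(hsv[...,1]>130)&(hsv[...,2]>80)&(abs(B[...,0]+.1)<.04)&(abs(B[...,1])<.05)
    if red.any(): P=B[red]; print(n,"lip",red.sum(),P.min(0).round(4),P.max(0).round(4),np.median(P,0).round(4))
    arm=(abs(B[...,1])<.03)&(B[...,0]>-.09)&(B[...,0]<-.03)&(B[...,2]>.19)&(B[...,2]<.225)
    if arm.any(): P=B[arm]; print("arm",arm.sum(),np.percentile(P,[5,50,95],axis=0).round(4).tolist())
    # tray top rim
    t=(B[...,2]>.13)&(B[...,2]<.172)&(B[...,0]>-.24)&(B[...,0]<-.08)&(abs(B[...,1])<.12)
    P=B[t]; print("tray",len(P),P[:,2].max(),cv2.minAreaRect(P[:,:2].astype(np.float32)*1000))
    wood=(hsv[...,0]>10)&(hsv[...,0]<28)&(hsv[...,1]>60)
    b=(B[...,2]>.265)&(B[...,2]<.29)&(abs(B[...,0]+.16)<.03)&(abs(B[...,1])<.09)&wood
    P=B[b]
    if len(P): print("bar",len(P),np.percentile(P[:,2],[50,95,100]),cv2.minAreaRect(P[:,:2].astype(np.float32)*1000))
    if n=="scene":
        # slot edge: wood pixels on bar inner face; list z near y=-0.03..0.03
        b=(abs(B[...,0]+.16)<.02)&(B[...,1]<-.012)&(B[...,1]>-.034)&(B[...,2]>.17)&(B[...,2]<.29)&wood
        print(np.histogram(B[b][:,2],bins=np.arange(.17,.295,.005)))
```

```text
scene lip 1 [-0.093  -0.0025  0.2206] [-0.093  -0.0025  0.2206] [-0.093  -0.0025  0.2206]
arm 136 [[-0.0849, -0.0085, 0.1937], [-0.0592, -0.0057, 0.2051], [-0.0311, 0.0053, 0.209]]
tray 1443 0.17194674049253178 ((-162.40231323242188, -1.874114990234375), (154.8865509033203, 98.60678100585938), 89.68291473388672)
bar 148 [0.27534006 0.28009211 0.28951508] ((-157.08795166015625, -4.284160614013672), (46.3655891418457, 117.30864715576172), 9.418879508972168)
(array([ 8, 19, 15,  0,  0,  0,  0,  0,  0,  0,  0,  0,  0,  8,  8, 12, 10,
       12,  9,  7,  9, 26,  3,  1]), array([0.17 , 0.175, 0.18 , 0.185, 0.19 , 0.195, 0.2  , 0.205, 0.21 ,
       0.215, 0.22 , 0.225, 0.23 , 0.235, 0.24 , 0.245, 0.25 , 0.255,
       0.26 , 0.265, 0.27 , 0.275, 0.28 , 0.285, 0.29 ]))
wrist lip 415 [-0.104  -0.0062  0.2171] [-0.092   0.0077  0.2248] [-0.0989  0.0015  0.2226]
arm 2160 [[-0.0848, -0.0054, 0.1959], [-0.059, 0.0034, 0.2071], [-0.0329, 0.0074, 0.2082]]
tray 9691 0.17103294797409038 ((-161.406982421875, -1.1225814819335938), (149.36239624023438, 92.5517807006836), 89.91790771484375)
bar 5696 [0.27742907 0.27852574 0.2897742 ] ((-167.0408172607422, 10.777301788330078), (45.17566680908203, 94.71243286132812), 13.588561058044434)
arm 129 [[-0.0864, -0.0054, 0.2046], [-0.0597, 0.0007, 0.208], [-0.0335, 0.0069, 0.2113]]
tray 94 0.16251705612746536 ((-159.91879272460938, -1.9846267700195312), (164.22096252441406, 57.14808654785156), 76.7074203491211)
```

>>> move_arm:
  deltas:
    - [[-0.1, 0, 0.5, 0, 0.5], [-0.2, 0, 1.5, 0, 0.5], [-0.2, 0, 2.5, 0, 0.5], [-0.2, 0, 3.5, 0, 0.5], [-0.2, 0, 4.5, 0, 0.5], [-0.2, 0, 5.5, 0, 0.5], [-0.2, 0, 6.5, 0, 0.5], [-0.2, 0, 7.5, 0, 0.5], [-0.2, 0, 8.5, 0, 0.5], [-0.2, 0, 9.5, 0, 0.5], [-0.2, 0, 10.3, 0, 0.5], [-0.2, 0, 10.8, 0, 0.5], [-0.2, 0, 11, 0, 0.5], [-0.2, 0, 11, 0, 0.5], [-0.2, 0, 11, 0, 0.5]]

```text
t: 7.67
eef_pos: [0.5298, 0.0259, 0.2431]
eef_rot: [0.559, -0.434, 0.433, -0.558]
ft_force: [-1.0, -0.1, -4.4]
finger_gap: 0.0114
```

```bash
python3 look.py b
```

```text
[0.5298 0.0259 0.2431] 0.011440048789312358 [-0.97 -0.11 -4.4 ] yaw 14.38 bal [[-0.0506 -0.0013  0.2431]]
```

View pics/sz_b.png

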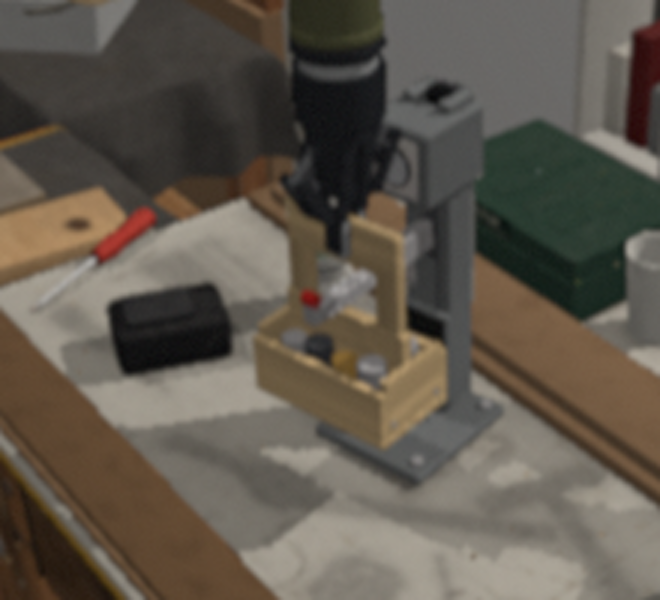

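View pics/wrist_b.png

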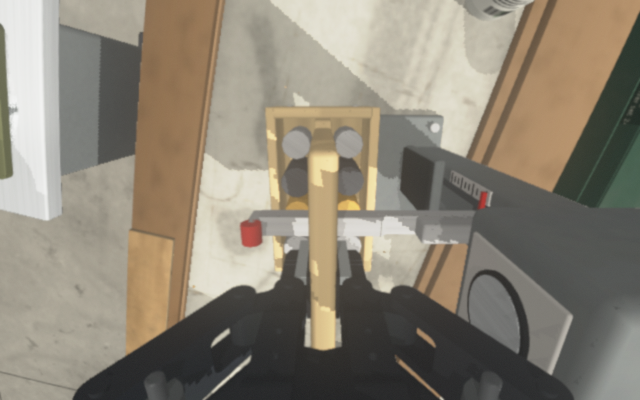

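>>> move_arm:
  deltas:
    - [[0, 0.5, 0, 0, 0.5], [0, 1, 0, 0, 0.5], [0, 1.5, 0, 0, 0.5], [0, 2, 0, 0, 0.5], [0, 2.4, 0, 0, 0.5], [0, 2.7, 0, 0, 0.5], [0, 3, 0, 0, 0.5], [0, 3.2, 0, 0, 0.5], [0, 3.4, 0, 0, 0.5], [0, 3.6, 0, 0, 0.5], [0, 3.6, 0, 0, 0.5], [0, 3.6, 0, 0, 0.5], [0, 3.6, 0, 0, 0.5]]

```text
t: 8.9
eef_pos: [0.5302, 0.026, 0.2074]
eef_rot: [-0.559, 0.433, -0.433, 0.559]
ft_force: [-1.4, 0.5, -1.8]
finger_gap: 0.0111
```

```bash
python3 look.py c
python3 - <<'E'
from h import *
import time
for i in range(4):
    vision.read_camera("top"); print(monitor.get_state()["ft_force"].round(2))
E
```

```text
[0.5302 0.026  0.2074] 0.011087540511316852 [-1.42  0.48 -1.82] yaw 14.39 bal [[-0.0501 -0.0012  0.2074]]
[-1.77  0.25 -0.9 ]
[-0.81 -0.65 -1.47]
[-0.61 -1.05 -1.26]
[-1.4  -0.04 -1.55]
```

```bash
cat > sink.py <<'E'
from h import *
f=[]
for i in range(6):
    m=vision.camera_model("wrist"); im,d=vision.read_camera("wrist"); f.append(monitor.get_state()["ft_force"])
B=tobal(cloud(m,d).reshape(-1,3)).reshape(400,640,3); hsv=cv2.cvtColor(im,cv2.COLOR_BGR2HSV)
red=((hsv[...,0]<8)|(hsv[...,0]>172))&(hsv[...,1]>130)&(hsv[...,2]>80)&(abs(B[...,0]+.1)<.04)&(abs(B[...,1])<.05)
P=B[red]; print("lip",red.sum(),np.percentile(P[:,2],[50,90]).round(4) if red.any() else 0)
for a,b in [(-.09,-.075),(-.035,-.02)]:
    arm=(abs(B[...,1])<.012)&(B[...,0]>a)&(B[...,0]<b)&(B[...,2]>.15)&(B[...,2]<.225); print("armtop",arm.sum(),np.percentile(B[arm][:,2],[50,80,95]).round(4) if arm.any() else 0)
s,p,M=pose(); print("F",np.mean(f,0).round(2),"p",p.round(4),"bal",tobal(p).round(4),s["t"])
E
python3 sink.py
python3 - <<'E'
from h import *; from meas import load
m,im,d=load("wrist_b.npz"); B=tobal(cloud(m,d).reshape(-1,3)).reshape(400,640,3); hsv=cv2.cvtColor(im,cv2.COLOR_BGR2HSV)
red=((hsv[...,0]<8)|(hsv[...,0]>172))&(hsv[...,1]>130)&(hsv[...,2]>80)&(abs(B[...,0]+.1)<.04)&(abs(B[...,1])<.05)
print("before",np.percentile(B[red][:,2],[50,90]))
for a,b in [(-.09,-.075),(-.035,-.02)]:
    arm=(abs(B[...,1])<.012)&(B[...,0]>a)&(B[...,0]<b)&(B[...,2]>.15)&(B[...,2]<.225); print("armtop",arm.sum(),np.percentile(B[arm][:,2],[50,80,95]).round(4) if arm.any() else 0)
E
```

```text
lip 617 [0.212  0.2133]
armtop 783 [0.1967 0.1974 0.1979]
armtop 781 [0.1968 0.1975 0.2195]
F [-1.61  0.19 -1.32] p [0.5303 0.026  0.2073] bal [[-0.05   -0.0013  0.2073]] 9.55
before [0.22249098 0.22359919]
armtop 653 [0.2068 0.2075 0.2081]
armtop 638 [0.2068 0.2076 0.2081]
```

>>> move_arm:
  deltas:
    - [[0, 0.15, 0, 0, 0.5], [0, 0.3, 0, 0, 0.5], [0, 0.45, 0, 0, 0.5], [0, 0.5, 0, 0, 0.5], [0, 0.5, 0, 0, 0.5], [0, 0.5, 0, 0, 0.5]]

```text
t: 10.05
eef_pos: [0.5305, 0.026, 0.2023]
eef_rot: [-0.559, 0.433, -0.433, 0.559]
ft_force: [-0.6, 0.9, 0.5]
finger_gap: 0.0111
```

```bash
python3 sink.py
```

```text
lip 608 [0.207  0.2084]
armtop 783 [0.1918 0.1924 0.1929]
armtop 830 [0.192  0.1929 0.2199]
F [-1.   -0.1  -0.19] p [0.5305 0.026  0.2024] bal [[-0.0499 -0.0013  0.2024]] 10.35
```

>>> move_arm:
  deltas:
    - [[0, 0.05, 0, 0, 0.5], [0, 0.05, 0, 0, 1.2], [0, 0.05, 0, 0, 1.6], [0, 0.05, 0, 0, 2.2], [0, 0.05, 0, 0, 3], [0, 0.05, 0, 0, 3], [0, 0.05, 0, 0, 3], [0, 0.05, 0, 0, 3]]

```text
t: 11.02
eef_pos: [0.5304, 0.0261, 0.2018]
eef_rot: [-0.559, 0.433, -0.433, 0.559]
ft_force: [-0.8, -0.8, 0.6]
finger_gap: 0.03
```

```bash
python3 sink.py; python3 look.py d
```

```text
lip 618 [0.206  0.2074]
armtop 867 [0.191  0.192  0.2205]
armtop 925 [0.1917 0.2179 0.2232]
F [0.14 0.33 0.44] p [0.5303 0.026  0.2018] bal [[-0.0501 -0.0013  0.2018]] 11.3167
[0.5303 0.026  0.2018] 0.029752032407431007 [0.19 0.22 0.75] yaw 14.39 bal [[-0.0501 -0.0013  0.2018]]
```

View pics/sz_d.png

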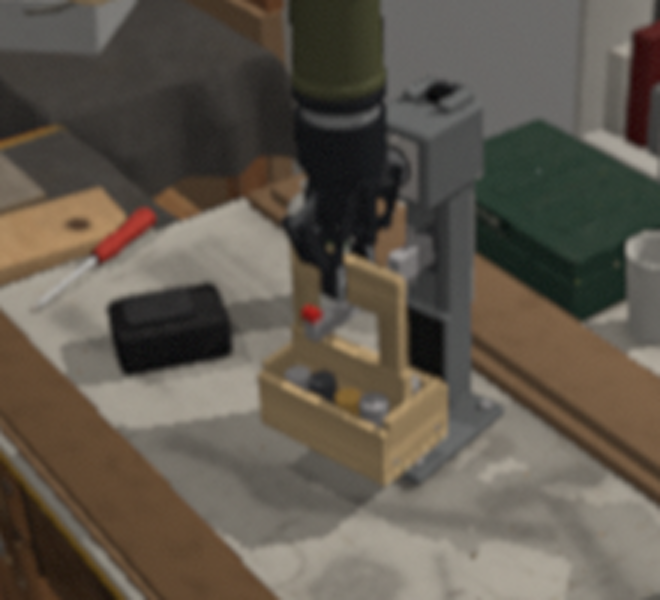

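View pics/wrist_d.png

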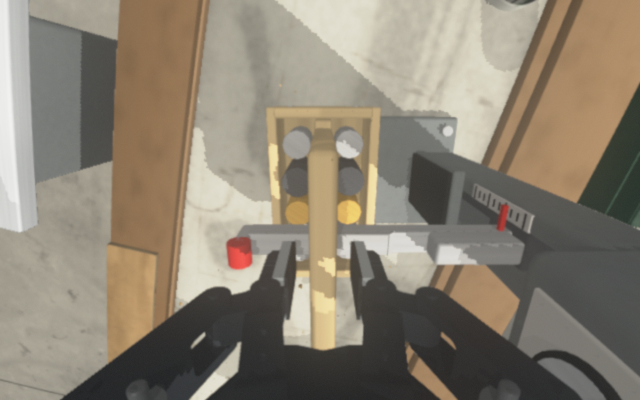

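>>> move_arm:
  deltas:
    - [[0, -0.5, 0, 0, 3], [0, -1.5, 0, 0, 3], [0, -3, 0, 0, 3], [0, -4.5, 0, 0, 3], [0, -6, 0, 0, 3], [0, -6.5, 0, 0, 3], [0, -6.5, -2, 0, 5], [0, -6.5, -4, 0, 8.5], [0, -6.5, -6, 0, 8.5], [0, -6.5, -7.5, 0, 8.5], [0, -6.5, -7.5, 0, 8.5], [0, -6.5, -7.5, 0, 8.5]]

```text
t: 12.47
eef_pos: [0.4575, 0.0073, 0.2669]
eef_rot: [-0.559, 0.433, -0.434, 0.559]
ft_force: [0.5, -0.7, 0.1]
finger_gap: 0.0853
```

```bash
python3 look.py e
python3 - <<'E'
from h import *; from meas import load
s,p,M=pose()
for n in ["scene","wrist","top"]:
    m,im,d=load(f"{n}_e.npz"); C=cloud(m,d)
    T=(C-p)@M  # tool coords
    g=(d>0)&(abs(T[...,0])<.05)&(T[...,1]<.03)&(abs(T[...,2])<.1)&(T[...,1]>-.15)
    P=T[g]
    for a in np.arange(-.15,.03,.01):
        k=(P[:,1]>=a)&(P[:,1]<a+.01)
        if k.sum()>3: print(n,"y%.2f"%a,k.sum(),"z",np.percentile(P[k,2],[1,99]).round(3),"x",np.percentile(P[k,0],[1,99]).round(3))
    B=tobal(C.reshape(-1,3)).reshape(400,640,3)
    b=(B[...,2]>.225)&(B[...,2]<.25)&(abs(B[...,0]+.05)<.03)&(abs(B[...,1])<.09)&(im[...,2]>im[...,0]+25.)
    P=B[b]
    if len(P)>5: print(n,"bar",len(P),np.percentile(P[:,2],[50,95]),cv2.minAreaRect(P[:,:2].astype(np.float32)*1000))
    t=(B[...,2]>.09)&(B[...,2]<.13)&(B[...,0]>-.13)&(B[...,0]<.03)&(abs(B[...,1])<.1)&(im[...,2]>im[...,0]+25.)
    P=B[t]
    if len(P)>5: print(n,"tray",len(P),cv2.minAreaRect(P[:,:2].astype(np.float32)*1000))
E
```

```text
[0.4575 0.0073 0.2669] 0.08528284513018307 [ 0.5  -0.67  0.08] yaw 14.38 bal [[-0.1252 -0.0013  0.2669]]
scene y-0.15 128 z [-0.04   0.019] x [-0.017  0.038]
scene y-0.14 127 z [-0.041  0.017] x [-0.019  0.038]
scene y-0.13 49 z [-0.054  0.03 ] x [-0.01   0.032]
scene y-0.12 188 z [-0.072  0.064] x [-0.011  0.014]
scene y-0.11 215 z [-0.072  0.066] x [-0.012  0.021]
scene y-0.10 151 z [-0.074  0.067] x [-0.011  0.02 ]
scene y-0.09 165 z [-0.074  0.071] x [-0.013  0.018]
scene y-0.08 186 z [-0.076  0.069] x [-0.014  0.02 ]
scene y-0.07 142 z [-0.078  0.071] x [-0.009  0.016]
scene y-0.06 57 z [-0.066  0.065] x [-0.01   0.014]
scene y-0.05 68 z [-0.061  0.054] x [-0.011  0.013]
scene y-0.04 65 z [-0.06   0.053] x [-0.008  0.014]
scene y-0.03 62 z [-0.059  0.052] x [-0.01   0.012]
scene y-0.02 34 z [-0.055  0.049] x [-0.009  0.011]
scene y0.02 18 z [0.065 0.073] x [-0.031  0.047]
scene bar 236 [0.23380658 0.23729537] ((-52.62229537963867, -0.0896148681640625), (15.726529121398926, 123.0849380493164), 0.851917028427124)
scene tray 969 ((-52.24263381958008, -0.39485931396484375), (153.459
[... 492 characters left out ...]
 478 z [-0.053  0.051] x [-0.011  0.01 ]
wrist y0.02 126 z [0.069 0.076] x [-0.049  0.021]
wrist bar 2845 [0.23556934 0.2369468 ] ((-51.19091033935547, 18.165767669677734), (11.996665000915527, 89.41541290283203), 0.157744362950325)
wrist tray 3485 ((-51.2075309753418, 1.1927413940429688), (149.1458282470703, 91.76362609863281), 89.60635375976562)
top y-0.12 21 z [0.061 0.067] x [-0.008  0.013]
top y0.02 27 z [0.067 0.077] x [0.017 0.048]
top bar 96 [0.23650142 0.24038381] ((-51.38895034790039, 1.6150131225585938), (12.598522186279297, 123.52690887451172), 0.05007731914520264)
top tray 328 ((-47.87307357788086, 1.603729248046875), (85.66082763671875, 150.16249084472656), 0.06661294400691986)
```

View pics/wrist_e.png

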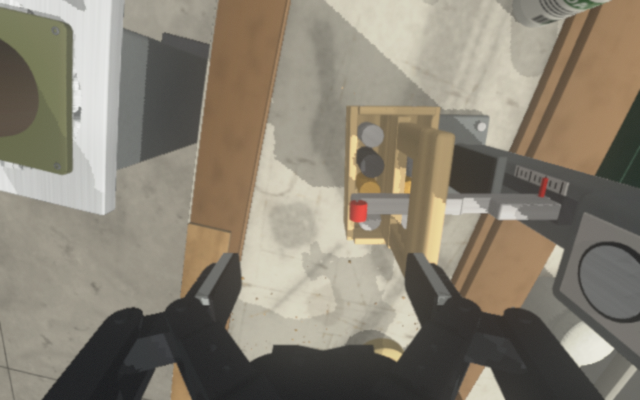

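View pics/sz_e.png

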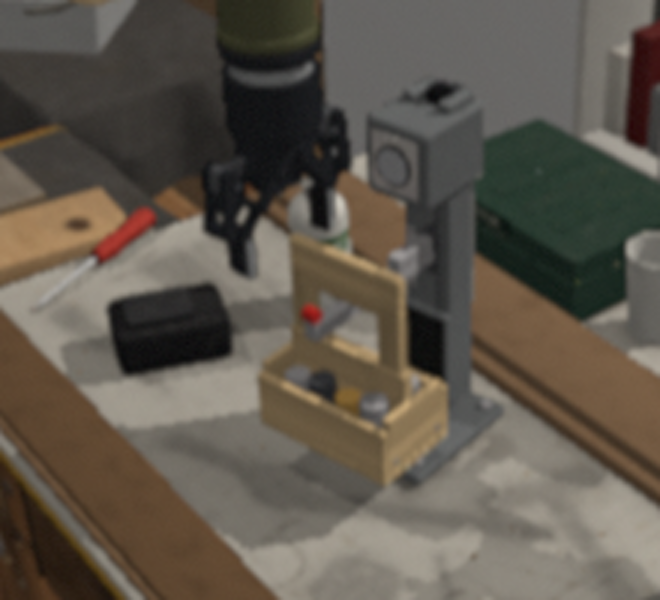

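>>> move_arm:
  deltas:
    - [[-0.2, 1, 0, 0, 8.5], [-0.2, 3, 0, 0, 8.5], [-0.2, 5, 0, 0, 8.5], [-0.2, 6.4, 0, 0, 8.5], [-0.2, 6.4, 0, 0, 8.5], [-0.2, 6.4, 0.4, 0, 8.5], [-0.2, 6.4, 0.8, 0, 8.5], [-0.2, 6.4, 1, 0, 8.5], [-0.2, 6.4, 1.2, 0, 8.5], [-0.2, 6.4, 1.4, 0, 8.5], [-0.2, 6.4, 1.6, 0, 8.5], [-0.2, 6.4, 1.8, 0, 8.5], [-0.2, 6.4, 2, 0, 8.5], [-0.2, 6.4, 2.2, 0, 8.5], [-0.2, 6.4, 2.4, 0, 8.5], [-0.2, 6.4, 2.4, 0, 8.5]]

```text
t: 13.95
eef_pos: [0.4806, 0.0154, 0.2027]
eef_rot: [-0.559, 0.433, -0.433, 0.559]
ft_force: [-2.7, -1.2, 0.6]
finger_gap: 0.0852
```

```bash
python3 look.py f
cat > tot.py <<'E'
from h import *; from meas import load
import sys
k=sys.argv[1]
for n in ["scene","wrist","top"]:
    m,im,d=load(f"{n}_{k}.npz"); C=cloud(m,d); B=tobal(C.reshape(-1,3)).reshape(400,640,3)
    for nm,a,b in [("bar",.225,.25),("tray",.09,.13)]:
        q=(B[...,2]>a)&(B[...,2]<b)&(B[...,0]>-.14)&(B[...,0]<.08)&(abs(B[...,1])<.1)&(im[...,2]>im[...,0]+25.)
        P=B[q]
        if len(P)>5: r=cv2.minAreaRect(P[:,:2].astype(np.float32)*1000); print(n,nm,len(P),np.percentile(P[:,2],[50,95]).round(4),np.round(r[0],1),np.round(r[1],1),round(r[2],1))
E
python3 tot.py f
```

```text
[0.4806 0.0154 0.2027] 0.08521204507684332 [-2.71 -1.24  0.61] yaw 14.4 bal [[-0.1008  0.0008  0.2027]]
scene bar 125 [0.231 0.235] [-47. -10.] [ 24.7 105.9] 7.4
scene tray 1193 [0.1119 0.1264] [-39.    0.4] [154.7 182.5] 89.8
wrist bar 4772 [0.2324 0.2342] [-40.8  24.9] [76.4 25.1] 79.7
wrist tray 8033 [0.1135 0.1244] [-38.5   0.5] [151.2 171.7] 89.9
top bar 32 [0.2333 0.236 ] [-40.3   2.9] [ 13.1 120.9] 0.1
top tray 100 [0.1154 0.1259] [-80.4   2. ] [163.2  58.8] 75.1
```

View pics/sz_f.png

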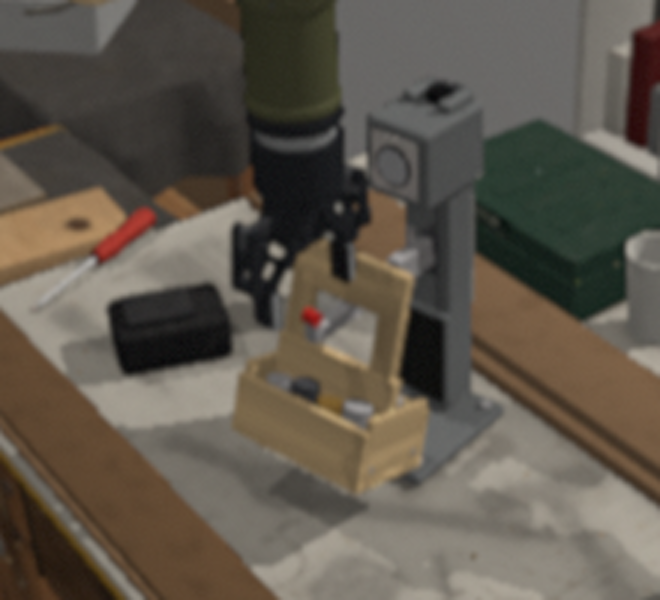

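View pics/wrist_f.png

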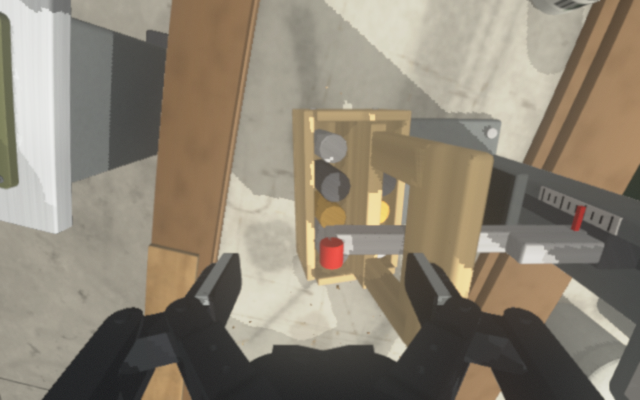

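>>> move_arm:
  deltas:
    - [[0, 0, -0.2, 0, 8.5], [0, 0, -0.4, 0, 8.5], [0, 0, -0.6, 0, 8.5], [0, 0, -0.8, 0, 8.5], [0, 0, -1, 0, 8.5], [0, 0, -1.2, 0, 8.5], [0, 0, -1.4, 0, 8.5], [0, 0, -1.6, 0, 8.5], [0, 0, -1.6, 0, 8.5], [0, 0, -1.6, 0, 8.5]]

```text
t: 14.93
eef_pos: [0.4651, 0.0113, 0.2029]
eef_rot: [-0.559, 0.433, -0.434, 0.559]
ft_force: [0.1, 0.0, -0.1]
finger_gap: 0.0846
```

```bash
python3 look.py g; python3 tot.py g; python3 sink.py
```

```text
[0.4651 0.0113 0.2029] 0.08462529430456374 [ 0.06  0.01 -0.12] yaw 14.4 bal [[-0.1169  0.0007  0.2029]]
scene bar 140 [0.2336 0.2373] [-52.3 -10.2] [ 14.2 106.6] 1.7
scene tray 973 [0.1048 0.1261] [-20.6  -1.5] [153.3 159.8] 88.5
wrist bar 5475 [0.2355 0.2369] [-59.5   2.4] [121.5  31. ] 89.4
wrist tray 5685 [0.1054 0.1235] [-21.    0.7] [150.9 146.5] 89.7
top bar 106 [0.2362 0.2399] [-51.    1.6] [123.5  12.2] 89.9
top tray 344 [0.107  0.1178] [-45.3   1.7] [ 88.3 151.4] 0.9
lip 600 [0.2062 0.2074]
armtop 795 [0.1909 0.1916 0.2198]
armtop 0 0
F [-0.18 -0.02 -0.13] p [0.465  0.0114 0.2028] bal [[-0.117   0.0008  0.2028]] 15.3833
```

View pics/wrist_g.png

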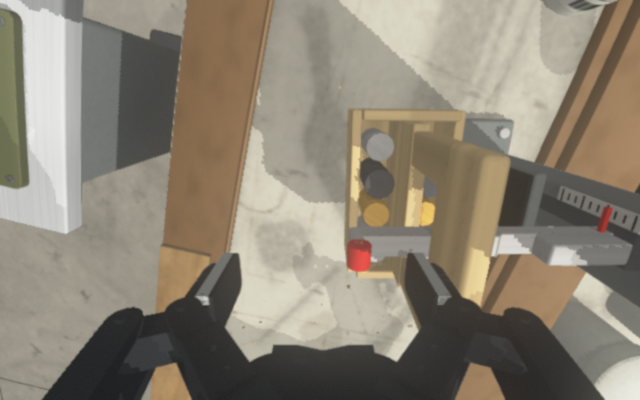

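>>> move_arm:
  deltas:
    - [[0, 0.7, 0, 0, 8.5], [0, 1.4, 0, 0, 8.5], [0, 1.9, 0, 0, 8.5], [0, 1.9, 0, 0, 8.5], [0, 1.9, 0.3, 0, 8.5], [0, 1.9, 0.5, 0, 8.5], [0, 1.9, 0.7, 0, 8.5], [0, 1.9, 0.9, 0, 8.5], [0, 1.9, 1.1, 0, 8.5], [0, 1.9, 1.3, 0, 8.5], [0, 1.9, 1.5, 0, 8.5], [0, 1.9, 1.7, 0, 8.5], [0, 1.9, 1.9, 0, 8.5], [0, 1.9, 1.9, 0, 8.5], [0, 1.9, 1.9, 0, 8.5]]

```text
t: 16.63
eef_pos: [0.4839, 0.0162, 0.1839]
eef_rot: [-0.558, 0.433, -0.434, 0.559]
ft_force: [-1.8, -1.0, 1.4]
finger_gap: 0.0853
```

```bash
python3 look.py h1; python3 tot.py h1; python3 sink.py
```

```text
[0.4839 0.0162 0.1839] 0.08525417768607224 [-1.78 -1.02  1.37] yaw 14.41 bal [[-0.0974  0.0007  0.1839]]
scene bar 108 [0.2325 0.2384] [-36.2 -18.9] [87.8 16.9] 88.9
scene tray 981 [0.1055 0.1254] [-23.5  -0.8] [152.9 142.3] 89.4
wrist bar 7001 [0.2337 0.2351] [-34.7   9.1] [108.   20.9] 85.6
wrist tray 7240 [0.1062 0.1246] [-9.   0.9] [150.9 164. ] 89.8
top bar 49 [0.2339 0.2374] [-35.5   1.6] [123.3  12.5] 89.8
top tray 211 [0.1034 0.1155] [-45.1   1.8] [149.7  92.7] 89.9
lip 716 [0.2042 0.2054]
armtop 956 [0.1887 0.1894 0.1899]
armtop 0 0
F [-1.57 -0.5   0.61] p [0.4835 0.0161 0.1839] bal [[-0.0979  0.0008  0.1839]] 17.0833
```

View pics/sz_h1.png

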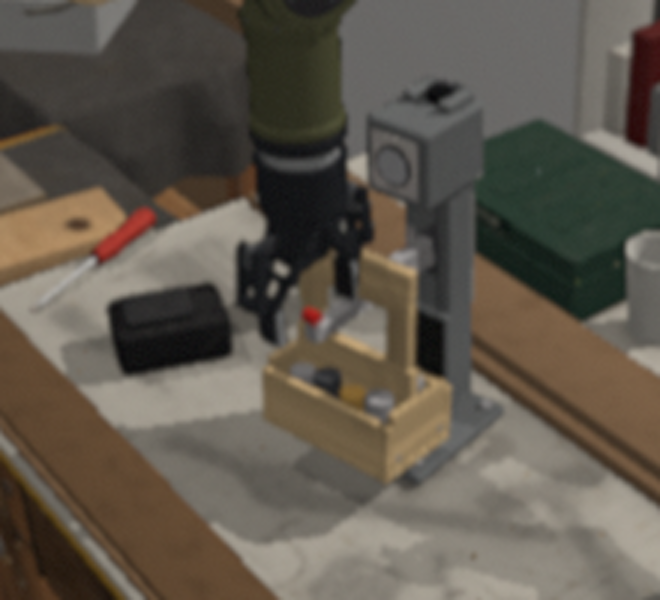

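View pics/wrist_h1.png

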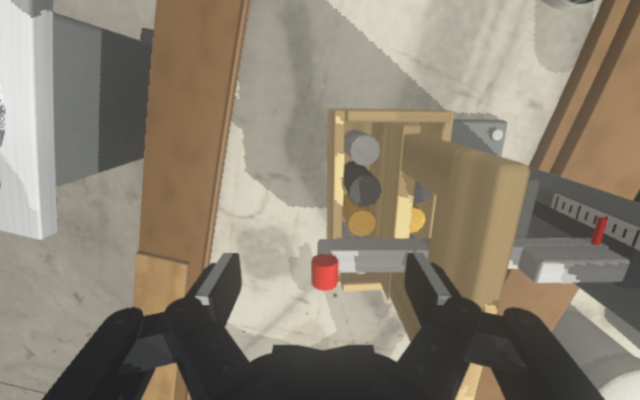

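>>> move_arm:
  deltas:
    - [[0, 0, 0.2, 0, 8.5], [0, 0, 0.4, 0, 8.5], [0, 0, 0.6, 0, 8.5], [0, 0, 0.8, 0, 8.5], [0, 0, 1, 0, 8.5], [0, 0, 1.2, 0, 8.5], [0, 0, 1.4, 0, 8.5], [0, 0, 1.6, 0, 8.5], [0, 0, 1.8, 0, 8.5], [0, 0, 2, 0, 8.5], [0, 0, 2.2, 0, 8.5], [0, 0, 2.2, 0, 8.5]]

```text
t: 18.08
eef_pos: [0.5055, 0.0218, 0.1839]
eef_rot: [-0.558, 0.433, -0.434, 0.559]
ft_force: [-2.5, 0.3, -0.3]
finger_gap: 0.0848
```

```bash
python3 look.py i; python3 tot.py i; python3 sink.py
```

```text
[0.5055 0.0218 0.1839] 0.08476027648056138 [-2.49  0.27 -0.26] yaw 14.41 bal [[-0.0751  0.0008  0.1839]]
scene bar 109 [0.2321 0.2367] [-14.2 -19.4] [29.9 83.7] 11.3
scene tray 903 [0.1049 0.1252] [-10.5  -0.9] [152.8 122.2] 89.0
wrist bar 6881 [0.2336 0.235 ] [-70.3  14. ] [109.4 137.8] 84.4
wrist tray 7123 [0.1055 0.1245] [5.3 1.1] [150.7 145. ] 89.9
top bar 19 [0.2332 0.2359] [-14.    8.3] [110.   11.2] 89.6
top tray 165 [0.1053 0.1168] [-21.    1.6] [150.2  92.3] 89.6
lip 613 [0.2045 0.2057]
armtop 949 [0.1888 0.1895 0.1899]
armtop 2200 [0.2074 0.2184 0.2235]
F [-0.78  0.09  0.5 ] p [0.505  0.0216 0.1839] bal [[-0.0757  0.0007  0.1839]] 18.5333
```

View pics/wrist_i.png

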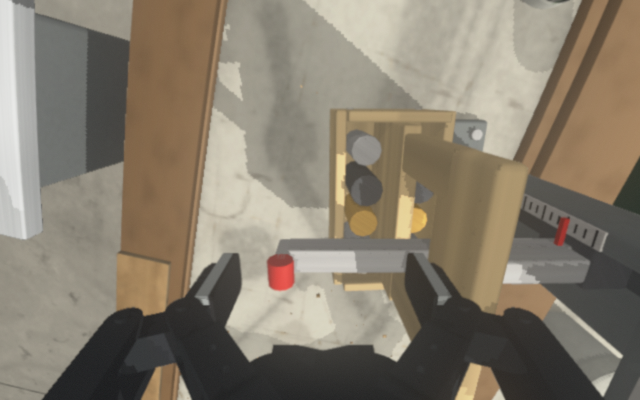

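View pics/sz_i.png

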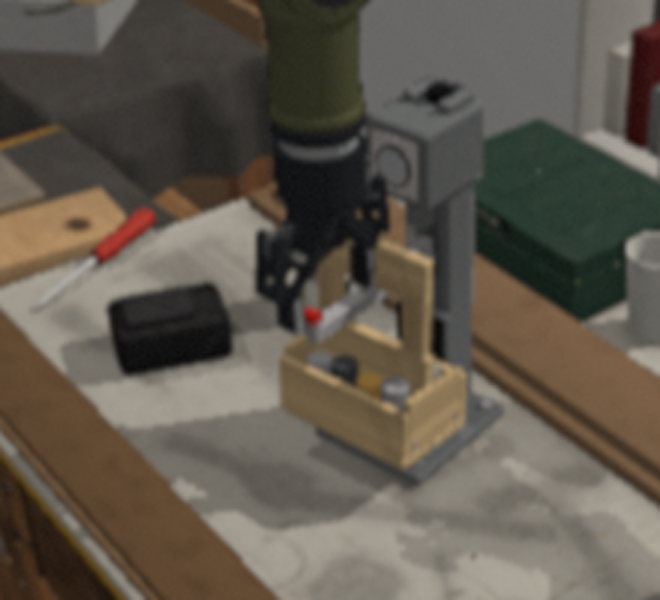

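>>> move_arm:
  deltas:
    - [[0, 0, 0.2, 0, 8.5], [0, 0, 0.4, 0, 8.5], [0, 0, 0.6, 0, 8.5], [0, 0, 0.8, 0, 8.5], [0, 0, 0.95, 0, 8.5], [0, 0, 1, 0, 8.5], [0, 0, 1, 0, 8.5], [0, 0, 1, 0, 8.5]]

```text
t: 19.2
eef_pos: [0.5143, 0.024, 0.1837]
eef_rot: [-0.559, 0.433, -0.433, 0.559]
ft_force: [-2.3, -0.6, 0.7]
finger_gap: 0.0848
```

```bash
python3 look.py j; python3 tot.py j; python3 sink.py
```

```text
[0.5143 0.024  0.1837] 0.08480075856230225 [-2.27 -0.62  0.74] yaw 14.4 bal [[-0.0661  0.0008  0.1837]]
scene bar 101 [0.2316 0.2391] [ -3.1 -20.2] [89.3 18.1] 87.5
scene tray 930 [0.1055 0.1263] [-7.  -0.3] [119.5 155. ] 0.3
wrist bar 6889 [0.2329 0.2344] [-50.3 -10.7] [150.9 106.8] 20.6
wrist tray 7582 [0.1071 0.1243] [-18.3   0.9] [150.9  93.2] 89.2
top bar 11 [0.233 0.236] [-3.4 60.7] [ 2.9 12.2] 76.8
top tray 103 [0.1092 0.1177] [-17.6   2. ] [149.6  92.8] 89.8
lip 684 [0.2046 0.206 ]
armtop 934 [0.1892 0.1898 0.1903]
armtop 1965 [0.201  0.2167 0.2229]
F [-1.2  -0.35  0.31] p [0.5143 0.024  0.1838] bal [[-0.0661  0.0007  0.1838]] 19.65
```

View pics/wrist_j.png

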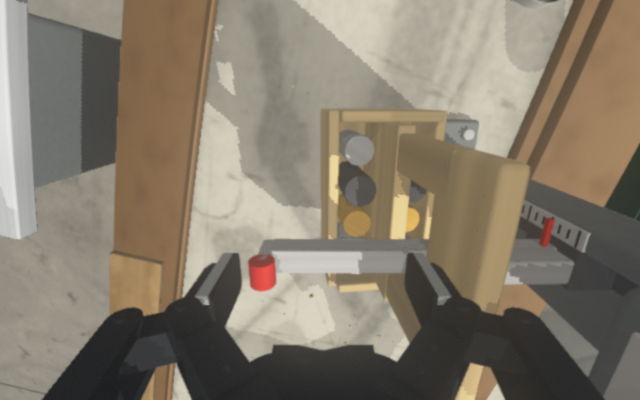

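View pics/sz_j.png

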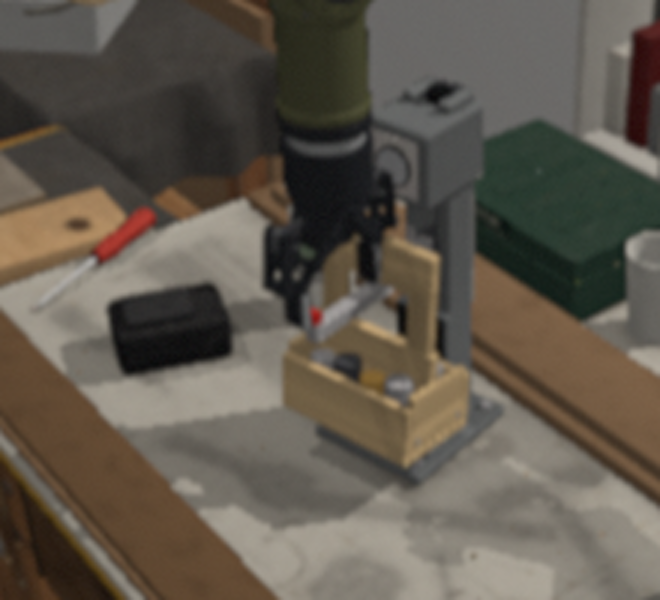

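>>> move_arm:
  deltas:
    - [[0, 0, -0.2, 0, 8.5], [0, 0, -0.4, 0, 8.5], [0, 0, -0.6, 0, 8.5], [0, 0, -0.8, 0, 8.5], [0, 0, -1.2, 0, 8.5], [0, 0, -1.8, 0, 8.5], [0, 0, -2.4, 0, 8.5], [0, 0, -2.4, 0, 8.5], [0, 0, -2.4, 0, 8.5]]

```text
t: 20.4
eef_pos: [0.4906, 0.0179, 0.1839]
eef_rot: [0.559, -0.434, 0.433, -0.559]
ft_force: [-0.3, -1.1, -1.7]
finger_gap: 0.0852
```

```bash
python3 look.py k; python3 tot.py k; python3 sink.py
python3 - <<'E'
from h import *
r=np.radians(25)
print(delta(bal(-.090,-.0124,.1838),14.4+25))
s,p,M=pose()
print((M.T@(bal(-.066,-.0124,.1838)-p)*100).round(2))
E
```

```text
[0.4906 0.0179 0.1839] 0.08522099060458331 [-0.35 -1.14 -1.66] yaw 14.38 bal [[-0.0905  0.0007  0.1839]]
scene bar 121 [0.2326 0.237 ] [-11.1 -17.5] [43.  85.8] 27.1
scene tray 955 [0.1066 0.1255] [-7.5 -1.7] [154.1 121.7] 89.9
wrist bar 7967 [0.2342 0.2361] [-16.5   5.5] [119.4  38.7] 78.6
wrist tray 8291 [0.1069 0.1242] [-6.4  1. ] [150.3 108.2] 89.9
top bar 203 [0.2352 0.2388] [-3.9  1.5] [123.   13.1] 89.8
top tray 261 [0.1041 0.1175] [-15.4   1.6] [149.8  91.8] 89.6
lip 582 [0.2066 0.2077]
armtop 975 [0.1908 0.1915 0.192 ]
armtop 777 [0.1908 0.1916 0.1927]
F [ 0.15 -0.1   0.31] p [0.4912 0.0181 0.1838] bal [[-0.09    0.0008  0.1838]] 20.85
(array([ 1.32, -0.  , -0.  ]), np.float64(-25.0), np.float64(14.398865438852845))
[ 1.32 -0.    2.4 ]
```

View pics/sz_k.png

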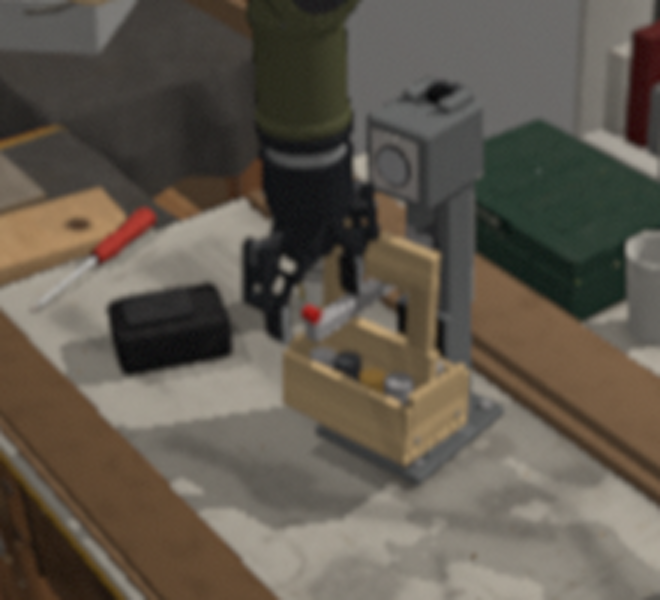

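>>> move_arm:
  deltas:
    - [[0.4, 0, 0, -6, 8.5], [0.8, 0, 0, -12, 8.5], [1.2, 0, 0, -18, 8.5], [1.3, 0, 0, -25, 8.5], [1.3, 0, 0, -25, 8.5], [1.3, 0, 0.6, -25, 8.5], [1.3, 0, 1.2, -25, 8.5], [1.3, 0, 1.6, -25, 8.5], [1.3, 0, 1.8, -25, 8.5], [1.3, 0, 2, -25, 8.5], [1.3, 0, 2.2, -25, 8.5], [1.3, 0, 2.4, -25, 8.5], [1.3, 0, 2.6, -25, 8.5], [1.3, 0, 2.6, -25, 8.5], [1.3, 0, 2.6, -25, 8.5]]

```text
t: 22.1
eef_pos: [0.5195, 0.0119, 0.1838]
eef_rot: [-0.639, 0.302, -0.302, 0.639]
ft_force: [-0.6, 0.5, -0.8]
finger_gap: 0.0847
```

```bash
python3 look.py l; python3 tot.py l; python3 sink.py
```

```text
[0.5195 0.0119 0.1838] 0.0847072827059322 [-0.65  0.53 -0.83] yaw 39.39 bal [[-0.064  -0.0122  0.1838]]
scene bar 127 [0.2329 0.2452] [-60.4 -44.4] [144.1  66.7] 15.8
scene tray 893 [0.1055 0.1256] [-5.7 -0.1] [156.3 120.7] 88.1
wrist bar 5013 [0.2334 0.2352] [-4.7 39.8] [48.3 21.2] 76.5
wrist tray 8256 [0.1065 0.1254] [-7.3  0.9] [150.1 108.1] 89.7
top bar 47 [0.2348 0.2387] [-4.  52.3] [20.9 12.4] 84.9
top tray 157 [0.109  0.1185] [-13.4  66.7] [28.5 94.1] 80.9
lip 732 [0.2056 0.2068]
armtop 976 [0.1901 0.1908 0.1913]
armtop 1442 [0.1916 0.2154 0.223 ]
F [-0.52 -0.21  0.52] p [0.5195 0.0119 0.1838] bal [[-0.0641 -0.0123  0.1838]] 22.55
```

View pics/sz_l.png

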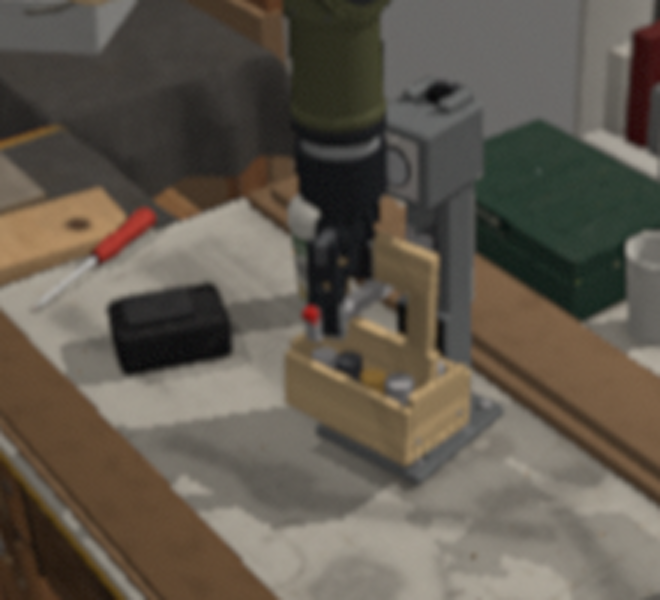

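View pics/wrist_l.png

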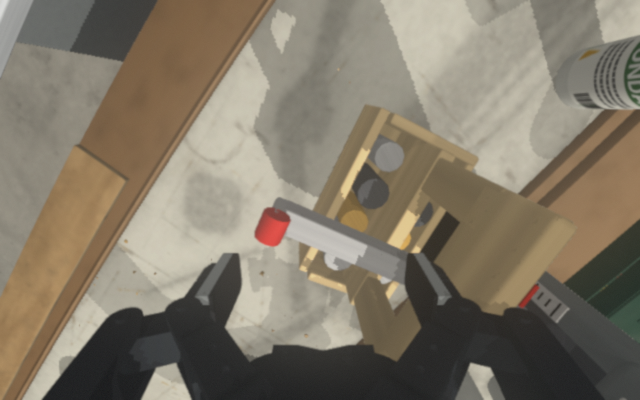

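>>> move_arm:
  deltas:
    - [[0.04, 0, 0.09, 0, 8.5], [0.08, 0, 0.18, 0, 8.5], [0.13, 0, 0.27, 0, 8.5], [0.17, 0, 0.36, 0, 8.5], [0.17, 0, 0.36, 0, 8.5], [0.17, 0, 0.36, 0, 8.5]]

```text
t: 23.05
eef_pos: [0.5237, 0.013, 0.1838]
eef_rot: [-0.639, 0.302, -0.302, 0.639]
ft_force: [-0.4, 0.0, -0.7]
finger_gap: 0.0852
```

```bash
python3 look.py m; python3 tot.py m; python3 sink.py
```

```text
[0.5237 0.013  0.1838] 0.0852042363133563 [-0.43  0.02 -0.74] yaw 39.4 bal [[-0.0598 -0.0122  0.1838]]
scene bar 117 [0.2343 0.2397] [-54.6 -41.8] [146.7  56.6] 17.1
scene tray 864 [0.1055 0.1245] [-9.1 -8.1] [156.5 108.6] 69.9
wrist bar 3830 [0.2308 0.233 ] [ 7.8 35.2] [52.5 22.8] 51.4
wrist tray 8182 [0.1065 0.1257] [-7.1 -6.1] [151.5 106.1] 71.0
top bar 43 [0.232  0.2357] [14.6 49.8] [20.3 12.5] 75.2
top tray 128 [0.1056 0.1159] [ 7.  61.3] [24.6 93.6] 78.8
lip 763 [0.2068 0.208 ]
armtop 997 [0.1912 0.1919 0.1923]
armtop 1329 [0.1919 0.2116 0.2222]
F [-0.06 -0.07  0.1 ] p [0.5234 0.0129 0.1838] bal [[-0.06   -0.0123  0.1838]] 23.5
```

View pics/sz_m.png

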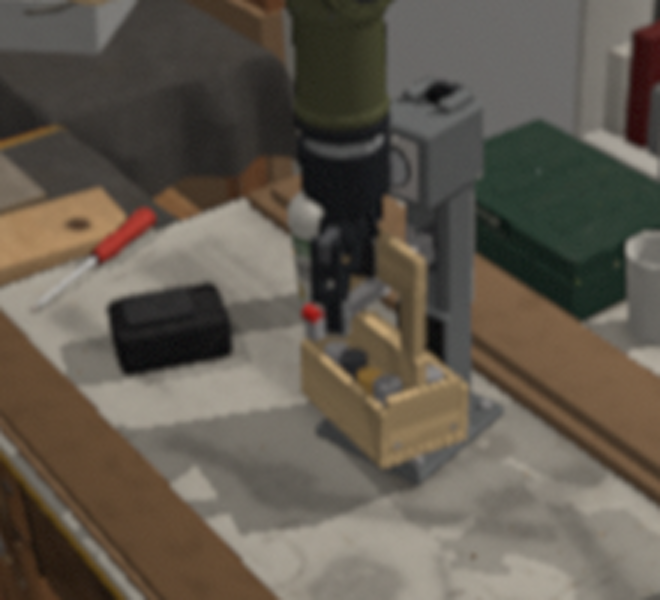

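View pics/wrist_m.png

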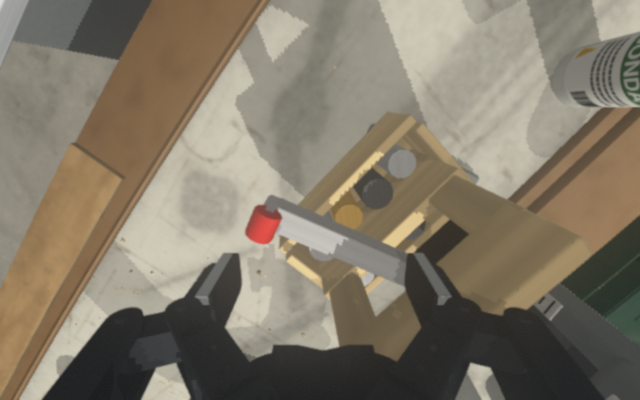

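>>> move_arm:
  deltas:
    - [[-0.08, 0, -0.18, 0, 8.5], [-0.17, 0, -0.36, 0, 8.5], [-0.34, 0, -0.72, 0, 8.5], [-0.6, 0, -1.3, 0, 8.5], [-0.85, 0, -1.8, 0, 8.5], [-0.85, 0, -1.8, 0, 8.5], [-0.85, 0, -1.8, 0, 8.5]]

```text
t: 24.08
eef_pos: [0.5036, 0.0079, 0.1839]
eef_rot: [0.639, -0.302, 0.302, -0.639]
ft_force: [-0.8, 0.3, -0.0]
finger_gap: 0.0849
```

```bash
python3 look.py n; python3 tot.py n; python3 sink.py
```

```text
[0.5036 0.0079 0.1839] 0.08486862293966949 [-0.8   0.34 -0.05] yaw 39.38 bal [[-0.0805 -0.0122  0.1839]]
scene bar 127 [0.2317 0.2345] [ -8.3 -24.1] [82.1 18.1] 88.2
scene tray 831 [0.1028 0.1257] [ 0.7 -4.9] [151.7 108.8] 84.5
wrist bar 4376 [0.232  0.2336] [-15.2  17.5] [90.2 40.4] 84.6
wrist tray 7762 [0.1032 0.1259] [-0.9 -2.5] [150.6  98.8] 85.5
top bar 73 [0.2329 0.2369] [-2.3  0.3] [121.9  11.9] 86.6
top tray 335 [0.1026 0.1145] [-4.5 -1.7] [150.4  91.7] 85.4
lip 718 [0.2063 0.2076]
armtop 908 [0.1908 0.1915 0.1919]
armtop 7 [0.1909 0.191  0.1913]
F [0.13 0.01 0.11] p [0.5041 0.0081 0.1837] bal [[-0.0799 -0.0121  0.1837]] 24.5333
```

View pics/wrist_n.png

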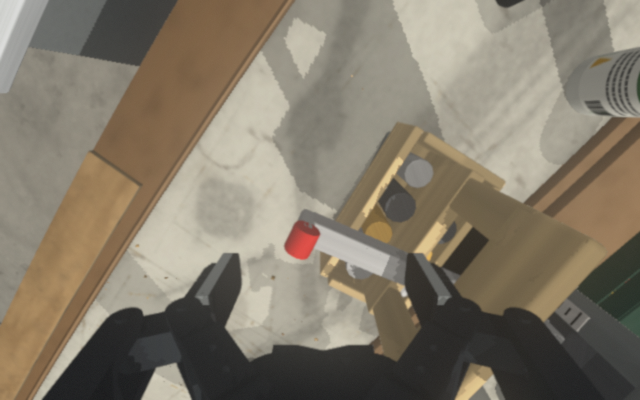

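View pics/sz_n.png

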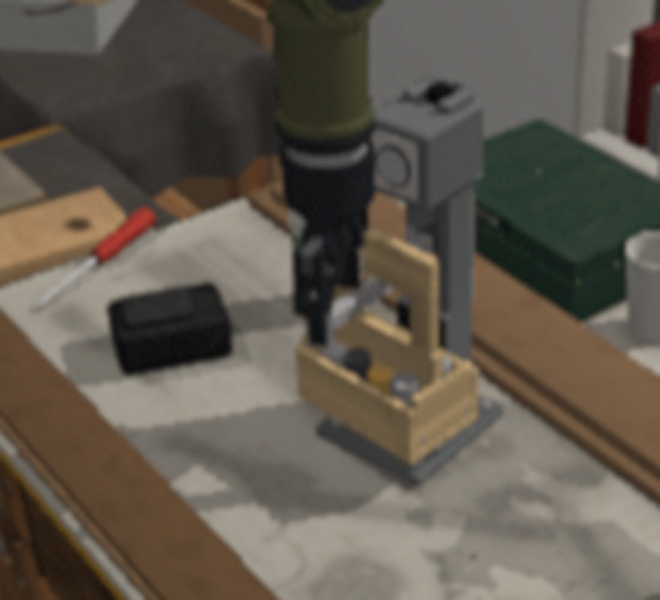

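>>> move_arm:
  deltas:
    - [[-0.4, 0, -0.9, 0, 8.5], [-0.7, 0, -1.5, 0, 8.5], [-0.7, -1, -1.5, 0, 8.5], [-0.7, -3, -1.5, 0, 8.5], [-0.7, -6, -1.5, 0, 8.5], [-0.7, -9, -1.5, 0, 8.5], [-0.7, -12, -1.5, 0, 8.5], [-0.7, -15, -3, 0, 8.5], [-0.7, -17, -6, 0, 8.5], [-0.7, -17, -9, 0, 8.5], [-0.7, -17, -9, 0, 8.5], [-0.7, -17, -9, 0, 8.5]]

```text
t: 25.53
eef_pos: [0.4287, -0.0448, 0.3542]
eef_rot: [-0.639, 0.303, -0.303, 0.639]
ft_force: [0.5, 0.9, -0.5]
finger_gap: 0.0848
```

```bash
python3 look.py o; python3 tot.py o; python3 sink.py; sleep 0; python3 look.py p; python3 tot.py p
```

```text
[ 0.4287 -0.0448  0.3542] 0.08476993475273148 [ 0.48  0.86 -0.45] yaw 39.23 bal [[-0.1661 -0.0446  0.3542]]
scene bar 176 [0.2313 0.2344] [-6.4 -3.4] [124.   16.6] 85.0
scene tray 837 [0.1021 0.1247] [ 2.5 -3. ] [156.2 111.6] 86.2
wrist bar 1814 [0.2325 0.2341] [-3.4 -1.6] [123.4  13.6] 85.2
wrist tray 2892 [0.1026 0.1259] [-0.9 -1.2] [149.5  99.6] 85.1
top bar 253 [0.2333 0.2372] [-4.  -0.9] [123.6  12.5] 84.7
top tray 669 [0.1034 0.1159] [-4.3 -0.7] [149.7  92.2] 85.1
lip 153 [0.2065 0.2078]
armtop 149 [0.1913 0.1918 0.1923]
armtop 177 [0.1911 0.1917 0.1924]
F [ 0.05 -0.17 -0.1 ] p [ 0.4303 -0.0434  0.3535] bal [[-0.1642 -0.0436  0.3535]] 25.9833
[ 0.4303 -0.0434  0.3535] 0.08529014127598117 [-0.43 -0.64  0.54] yaw 39.43 bal [[-0.1642 -0.0436  0.3535]]
scene bar 181 [0.2317 0.2349] [-6.  -4.9] [120.6  15.7] 86.2
scene tray 840 [0.1019 0.126 ] [ 3.9 -2.3] [154.4 114.5] 85.2
wrist bar 1819 [0.2325 0.2341] [-3.8 -1.1] [122.9  14.2] 85.5
wrist tray 2864 [0.1024 0.1255] [-0.7 -1.6] [150.3  98.5] 85.1
top bar 253 [0.233  0.2366] [-3.9 -1. ] [123.1  12.5] 85.4
top tray 688 [0.1035 0.1158] [-4.1 -0.3] [150.   92.6] 84.8
```

View pics/sz_p.png

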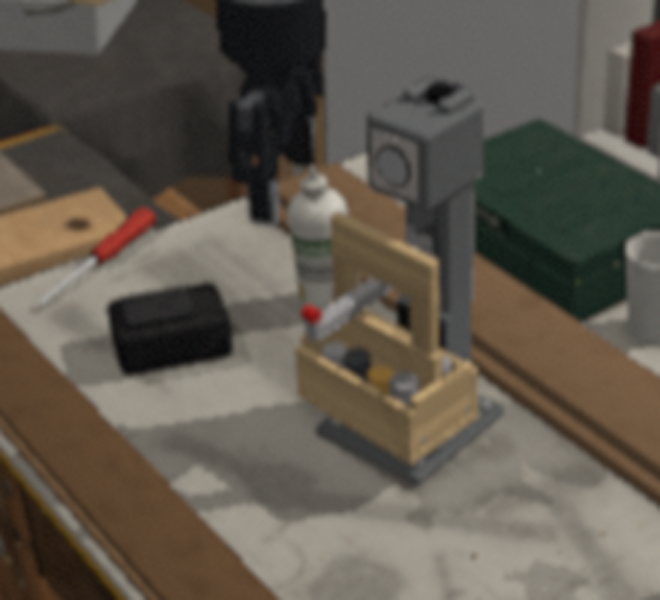

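View pics/wrist_p.png

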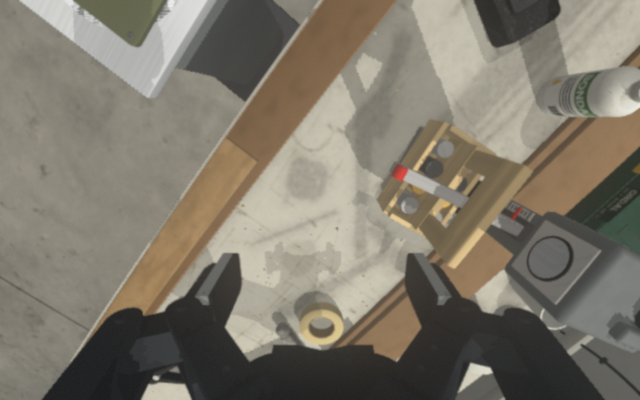

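>>> move_arm:
  deltas:
    - [[0, 0, 0, 0, 8.5], [0, 0, 0, 0, 8.5], [0, 0, 0, 0, 8.5], [0, 0, 0, 0, 8.5], [0, 0, 0, 0, 8.5], [0, 0, 0, 0, 8.5], [0, 0, 0, 0, 8.5], [0, 0, 0, 0, 8.5], [0, 0, 0, 0, 8.5], [0, 0, 0, 0, 8.5]]

```text
t: 26.97
eef_pos: [0.4301, -0.0437, 0.3538]
eef_rot: [-0.639, 0.302, -0.302, 0.639]
ft_force: [0.1, 0.3, -0.4]
finger_gap: 0.0849
```

```bash
python3 look.py q; python3 tot.py q
python3 - <<'E'
from h import *
print(ticket.close_job())
E
```

```text
[ 0.4301 -0.0437  0.3538] 0.08490141840065024 [ 0.15  0.31 -0.4 ] yaw 39.4 bal [[-0.1645 -0.0439  0.3538]]
scene bar 184 [0.2312 0.2345] [-5.7 -3.2] [125.8  16.5] 83.1
scene tray 837 [0.1024 0.1254] [ 0.3 -3. ] [154.9 108.2] 84.5
wrist bar 1808 [0.2326 0.2341] [-3.7 -1.5] [123.3  13.4] 84.9
wrist tray 2881 [0.1025 0.1255] [-0.7 -1.3] [150.   99.2] 85.1
top bar 252 [0.2334 0.2371] [-3.8 -1. ] [123.3  12.7] 84.8
top tray 681 [0.1035 0.1161] [-4.3 -0.6] [149.9  92.9] 84.9
the job is handed in; nothing more can be done
None
```

The tote is hanging at rest in the weighing notch with the robot clear of it, and I handed the job in at about 27 s.

- **Lift and hang:** I gripped the tote by its bar and brought the slot over the red lip. I then lowered it until the force sensor read about zero, with the arm sunk about 16 mm (roughly 4 N), and let go about 51 mm outside the notch. The tote hung still there before I pushed it.
- **Push into the notch:**
  - The first push, high on the bar, only tilted the tote by about 0.24 rad, so I backed off and pushed low.
  - The low push slid it in until its rear edge caught on the ramp.
  - I finished with the gripper turned 25°. That briefly turned the tote about 19°, and it swung back to about 5° off square.
- **Last checks:**
  - The handle sits about 4 mm outward of the notch centre and within 2 mm across it; the allowance is ±10 mm and ±25 mm.
  - The bar top is 42 mm above the run-in, which matches the notch floor.
  - The top camera shows it upright, with the bar at -3.8 mm and the tray at -4.3 mm.
  - Positions did not change over the last second or so.
- **Disagreements:** The scene camera gave offsets a few millimetres different, from partly hidden surfaces, so I relied on the top and wrist views.
- **Not measured:** I did not re-measure the charger, glue bottle or tape roll. I never touched them, and they looked undisturbed in the last pictures. The arm's peak speed was not measured either.

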